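# Put the refill kegs back in service

## Robot

A 6-joint arm with a two-finger parallel gripper is mounted at the origin on a cart in front of the work surface, level with it; the furniture and walls round the work are solid. World frame = base frame: x ahead of the robot, y to its left, z up, the work surface at z = 0. Lengths are in mm, angles in degrees, forces in N, time in s.
With the tool pointing down it reaches from about 300 to 850 mm from the base axis. Payload 4.2 kg.
Tool frame: the origin (TCP) lies at the very end of the fingers, on their centre line; the grasp point (between the pads) lies 19 mm behind it (env.grip_depth is the distance from the TCP to the grasp point, in mm); y points along the fingers, z is the direction in which the jaws open and shut, and the axes are right-handed (so a half turn about y gives the same grasp; the last joint's range is limited). The gripper opens to 91 mm and grips with 3 to 60 N. Pads are 32 mm wide; open, the fingers measure 118 mm over their backs; the gripper's body (76 mm by 178 mm) begins 60 mm behind the grasp point.
Start: joints at [-67.552, 18.312, 89.639, -0, 72.044, -1.146], TCP at [230.154, -526.946, 213.976] pointing down, gripper open.
Joint ranges: [-177.97, 177.97], [-48.28, 115.42], [12.27, 149.76], [-77.06, 257.06], [2.81, 150.46], [-146.56, 146.56]. Speed limits (degrees/s): [147.25, 147.25, 180, 180, 180, 180].

## Interface

Orientations are given as [roll, pitch, yaw] about the fixed x, y, z axes, in that order (R = Rz(yaw) Ry(pitch) Rx(roll)).
In Python, from workcell import state, imaging, job, env gives the robot as it stands.
- The arm moves only by the shell command python3 -m pendant 'ROWS' [FORCE]. ROWS is JSON, a list of rows, each an object with "delta_pos": the shift along the tool's x, y, z in cm, a list of three; "twist": the turn, a rotation vector about the tool's x, y, z in degrees, a list of three; "grip": the opening in per cent of the stroke, from 0 (shut) to 100 (fully open). In form: [{"delta_pos": [tx, ty, tz], "twist": [wx, wy, wz], "grip": grip}, ...]. A call has exactly 5 rows; each row is the pose to reach, as a shift and turn from the pose commanded when the call began, along the tool's axes at that moment; what a row does not reach only later rows make up. A row lasts 1/10 s, in which the tool goes at most 50 mm and 8.59 degrees, less where a joint would pass 70% of its speed; a pose out of reach is approached as far as the arm can. A call with a gripper value outside its range is refused whole. The fingers move at their own pace and stop on an object; FORCE is the grip in N (left out, the last holds). Time passes only in rows, so rows that repeat a pose let the fingers close, or fill a call up. It gives the time, the measured TCP pose, the force and the opening at its end, in the units of the state.
- state(): the state, without advancing time (a new reading comes with each control period).
- imaging.grab_frame(name): name is "scene" or "top"; returns (picture, depth): 384x512x3 uint8, red, green, blue; 384x512 float32, mm along the optical axis (not along the pixel's ray), 0 where there is no reading.
- imaging.camera_info(name): a dict with "fx", "fy", "cx", "cy" (pixels), "R" (3x3) and "t" (3): a world point X has camera coordinates R X + t. Camera axes: x right, y down, z forward; pixel columns grow to the right and rows downward; lengths in mm; the calibration is good to about 2 mm. A picture is of the moment at which its call begins. camera_info takes no time and is no camera call.
- job.job_done(): hands the job in, once; it reports no verdict.
The state is a dict: "time_s": time; "qpos": joint angles; "qvel": joint speeds; "effort": joint torques, N m; "ee_pos": TCP position; "ee_rot": TCP orientation; "force": force on the tool from outside, world axes, zero at the start; "torque": the same for the moment, N m; "gripper_width": finger opening in mm.
Only numpy, scipy, OpenCV 4.12 (cv2) and the standard library are available. Lean on these libraries where they do the work, as an engineer would, in place of code of your own. Each camera call takes 0.05 s, during which the arm holds its last target.

## Task

The refill kegs have been cleaned and their hexagonal lids are only finger-tight: while the taps are still shut, tighten the lid of every keg clockwise with the click wrench until it clicks (stop there: do not force it to the end of its swing, and do not turn lids with the fingers). Then set the lever tap of every keg half open, midway between across the pipe and along it. Finish with the wrench lying socket down on its rubber mat, and leave the other goods where they are.

Things in the scene. Friction and masses are not known exactly. Their poses are not given: they have to be found in the camera images.
- rack: fixed steel drip-tray rack, 222 (x) x 440 (y) x 10 mm, with an air rail (top 46 mm, gauge to 110 mm) along the rear. Origin on the work surface under the middle of its row of bays; x points to the rear, the tray reaches from 145 mm in front of to 77 mm behind the origin. Four bays 108 mm apart along y: kegs 1, 2, 3, 4 at +162, +54, -54, -162 mm; three or four kegs are present.
- mat: fixed flat black rubber tool mat, 290 (x) x 95 (y) x 4 mm, the place of the wrench. Origin on the work surface under its centre (top face at z +4 mm).
- wrench: socket of the loose click wrench (0.36 kg): hexagonal steel ring, 44 mm across flats inside, mouth flared to 50 mm, recess 20 mm deep. Origin: centre of its underside; z up; the handle runs along -x. Flats face +x and each 60 degrees on: at a lid's yaw plus any multiple of 60 degrees it drops over the lid (8 degrees play). It lies level on socket and end knob; a fin opposite the handle reaches 49 mm to +x.
- wrench_grip (a point): middle of the wrench's black grip, 143 mm from the socket's axis and 29 mm above its underside; x axis along the handle (-x towards its end). The grip reaches from 95 to 190 mm from the socket's axis, is 26 mm wide and 24 mm tall; then comes an end knob 58 mm across, 14 mm thick, its underside level with the socket's.
- wrench_handle (a joint): breakaway joint of the wrench, rad: how far the handle has swung clockwise (from above) past the socket, about the socket's axis. A preloaded spring holds it at 0 up to 0.90 N m, then it trips: 0.15 to 0.3 is a clear click, fin and white drum mark no longer in line; torque grows by 0.35 N m per rad to the stop at 0.5. Let go, it springs back to 0.
- lid_1_top (a point): centre of the top of the black hexagonal lid of keg 1 (None if that keg is absent), 140 mm above the work surface. Hexagon 41 mm across flats, 24 mm tall, vertical axis; the point turns with the lid, one flat faces its x axis. The keg (square foot clipped down in its bay) is 84 mm across, shoulder at 100 to 116 mm, outlet pipe and lever tap on the robot's side.
- lid_1 (a joint): screw angle of lid 1, rad; grows as it is screwed down clockwise seen from above. Its gasket pushes back: turning takes 0.55 N m of friction plus 0.35 N m per rad, it stays where it is left, starts loose at 0.3 to 0.6, and reaches about 1.0 when the wrench (0.90 N m) starts to click.
- tap_1_pivot (a point): point on the vertical pivot axis of the tap lever of keg 1, at half the lever's height, 90 mm above the work surface, 90 mm in front of the keg's axis. Turns with the lever, which points along its y axis: an upright bar 12 mm wide, 20 mm tall, reaching 63 mm from the pivot; take it about 42 mm out. Pipe and nozzle below it stay under 72 mm.
- tap_1 (a joint): opening angle of tap 1, rad: 0 shut (lever across the outlet pipe, pointing to the keg's +y, left), pi/2 fully open (lever along the pipe, pointing at the robot); opens counter-clockwise seen from above; friction 0.12 N m, stays where it is left. Half open is 0.785.
- lid_2_top (a point): centre of the top of the black hexagonal lid of keg 2 (None if that keg is absent), 140 mm above the work surface. Hexagon 41 mm across flats, 24 mm tall, vertical axis; the point turns with the lid, one flat faces its x axis. The keg (square foot clipped down in its bay) is 84 mm across, shoulder at 100 to 116 mm, outlet pipe and lever tap on the robot's side.
- lid_2 (a joint): screw angle of lid 2, rad; grows as it is screwed down clockwise seen from above. Its gasket pushes back: turning takes 0.55 N m of friction plus 0.35 N m per rad, it stays where it is left, starts loose at 0.3 to 0.6, and reaches about 1.0 when the wrench (0.90 N m) starts to click.
- tap_2_pivot (a point): point on the vertical pivot axis of the tap lever of keg 2, at half the lever's height, 90 mm above the work surface, 90 mm in front of the keg's axis. Turns with the lever, which points along its y axis: an upright bar 12 mm wide, 20 mm tall, reaching 63 mm from the pivot; take it about 42 mm out. Pipe and nozzle below it stay under 72 mm.
- tap_2 (a joint): opening angle of tap 2, rad: 0 shut (lever across the outlet pipe, pointing to the keg's +y, left), pi/2 fully open (lever along the pipe, pointing at the robot); opens counter-clockwise seen from above; friction 0.12 N m, stays where it is left. Half open is 0.785.
- lid_3_top (a point): centre of the top of the black hexagonal lid of keg 3 (None if that keg is absent), 140 mm above the work surface. Hexagon 41 mm across flats, 24 mm tall, vertical axis; the point turns with the lid, one flat faces its x axis. The keg (square foot clipped down in its bay) is 84 mm across, shoulder at 100 to 116 mm, outlet pipe and lever tap on the robot's side.
- lid_3 (a joint): screw angle of lid 3, rad; grows as it is screwed down clockwise seen from above. Its gasket pushes back: turning takes 0.55 N m of friction plus 0.35 N m per rad, it stays where it is left, starts loose at 0.3 to 0.6, and reaches about 1.0 when the wrench (0.90 N m) starts to click.
- tap_3_pivot (a point): point on the vertical pivot axis of the tap lever of keg 3, at half the lever's height, 90 mm above the work surface, 90 mm in front of the keg's axis. Turns with the lever, which points along its y axis: an upright bar 12 mm wide, 20 mm tall, reaching 63 mm from the pivot; take it about 42 mm out. Pipe and nozzle below it stay under 72 mm.
- tap_3 (a joint): opening angle of tap 3, rad: 0 shut (lever across the outlet pipe, pointing to the keg's +y, left), pi/2 fully open (lever along the pipe, pointing at the robot); opens counter-clockwise seen from above; friction 0.12 N m, stays where it is left. Half open is 0.785.
- lid_4_top (a point): centre of the top of the black hexagonal lid of keg 4 (None if that keg is absent), 140 mm above the work surface. Hexagon 41 mm across flats, 24 mm tall, vertical axis; the point turns with the lid, one flat faces its x axis. The keg (square foot clipped down in its bay) is 84 mm across, shoulder at 100 to 116 mm, outlet pipe and lever tap on the robot's side.
- lid_4 (a joint): screw angle of lid 4, rad; grows as it is screwed down clockwise seen from above. Its gasket pushes back: turning takes 0.55 N m of friction plus 0.35 N m per rad, it stays where it is left, starts loose at 0.3 to 0.6, and reaches about 1.0 when the wrench (0.90 N m) starts to click.
- tap_4_pivot (a point): point on the vertical pivot axis of the tap lever of keg 4, at half the lever's height, 90 mm above the work surface, 90 mm in front of the keg's axis. Turns with the lever, which points along its y axis: an upright bar 12 mm wide, 20 mm tall, reaching 63 mm from the pivot; take it about 42 mm out. Pipe and nozzle below it stay under 72 mm.
- tap_4 (a joint): opening angle of tap 4, rad: 0 shut (lever across the outlet pipe, pointing to the keg's +y, left), pi/2 fully open (lever along the pipe, pointing at the robot); opens counter-clockwise seen from above; friction 0.12 N m, stays where it is left. Half open is 0.785.
- soap_a: wrapped soap bar, 78 x 53 x 28 mm, near the right end of the rack; a bystander; origin at the centre of its underside.
- soap_b: wrapped soap bar, 78 x 53 x 28 mm, in front of the rack; a bystander; origin at the centre of its underside.
- tin_b: white balm tin, 50 mm across, 21 mm tall, in front of the rack; a bystander; origin at the centre of its underside.

How it is judged (in metres and radians):
On the way, in this order (a step that is already met when the one before it is completed fails the run):
1. every lid is tight (wrench clicked) while every tap is still shut (value of joint each of lid_1, lid_2, lid_3, lid_4 above 0.92 rad and value of joint each of tap_1, tap_2, tap_3, tap_4 below 0.3 rad), for 0.2 s.
2. every tap stands half open (value of joint tap_1 between 0.645 and 0.925 rad and value of joint tap_2 between 0.645 and 0.925 rad and value of joint tap_3 between 0.645 and 0.925 rad and value of joint tap_4 between 0.645 and 0.925 rad), for 0.3 s.
At the end, for the whole second after the job is handed in: Every lid present has been tightened to the wrench's click (lid joint above 0.92 rad) without being overtightened, every tap present stands half open (45 degrees, within 8 degrees), and the wrench lies still and level, socket down, with the middles of socket and grip over the rubber mat (all of step 2 and value of joint each of lid_1, lid_2, lid_3, lid_4 above 0.92 rad and x of wrench in the frame of mat between -0.145 and 0.145 m and y of wrench in the frame of mat between -0.05 and 0.05 m and x of wrench_grip in the frame of mat between -0.145 and 0.145 m and y of wrench_grip in the frame of mat between -0.05 and 0.05 m and angle between wrench's own z axis and vertical below 0.15 rad and height (world z) of wrench below 0.012 m and linear speed of wrench below 0.02 m/s); the robot touches nothing.
It fails at once if a lid is overtightened (value of joint any of lid_1, lid_2, lid_3, lid_4 above 1.5 rad).
It fails at once if the wrench is forced to the end of its breakaway swing (value of joint wrench_handle above 0.46 rad).
It fails at once if a lid is taken hold of by the fingers (distance between the grasp point and lid_1_top below 0.032 m or distance between the grasp point and lid_2_top below 0.032 m or distance between the grasp point and lid_3_top below 0.032 m or distance between the grasp point and lid_4_top below 0.032 m).
It fails at once if one of the other goods is pushed more than 3 cm away (distance of any of soap_a, soap_b, tin_b from where it was at the start of the episode above 0.03 m).
Of keg_1, keg_2, keg_3, keg_4 only 3 to 4 are there at a start; the rules pass over those that are not, and their reading is None.
At some moment in a run one of wrench may be knocked a few centimetres aside while the robot is not near it.
It also fails if it takes over 210 s, if anything falls off the work surface, if the arm or the gripper's body presses on something with over 40 N, if the wrist force passes 120 N, or if a joint passes its speed limit or range.

## Working session

There is one attempt and no reset: what is moved stays moved. The work goes in short steps, Python scripts to look and compute and a shell command to move; the robot and the scene stay as the last step left them, time stands still between calls to the robot, and variables do not carry over. Pictures are saved under pics/ and viewed, and the job is handed in when it is done.

```bash
ls; mkdir -p pics; python3 - <<'E'
from workcell import state, imaging, job, env
import cv2
print(state())
for n in("scene","top"):
    p,d=imaging.grab_frame(n); cv2.imwrite(f"pics/{n}0.png",cv2.cvtColor(p,cv2.COLOR_RGB2BGR))
    c=imaging.camera_info(n);print(n,c)
E
```

```text
pics
{'time_s': 0.0, 'qpos': array([-6.75503792e+01,  1.83520002e+01,  8.97084398e+01, -8.45816386e-04,
        7.20441960e+01, -1.14598511e+00]), 'qvel': array([-0.06878355, -0.01109935,  0.05553192,  0.0431531 , -0.04306436,
        0.03221727]), 'effort': array([-2.53578459e-03, -4.12461805e+01, -2.31978071e+01,  7.25922128e-02,
        4.58117772e-02, -1.54101836e-04]), 'ee_pos': array([ 229.95532436, -526.44233641,  213.10291386]), 'ee_rot': array([-9.01046313e+01,  1.28872619e-03, -1.56404134e+02]), 'force': array([-0.34064238, -0.26085707,  0.44903796]), 'torque': array([-0.00592607,  0.01783426, -0.01605354]), 'gripper_width': 90.8972684388236}
scene {'fx': 358.79049545165896, 'fy': 358.79049545165896, 'cx': 252.75621783843667, 'cy': 195.13443019254518, 'R': array([[-0.82189468, -0.56957784,  0.00837932],
       [-0.42564106,  0.60428659, -0.67354837],
       [ 0.37857472, -0.55715241, -0.73909565]]), 't': array([479.19245474, 292.01158475, 852.63946744])}
top {'fx': 482.6668389655658, 'fy': 482.6668389655658, 'cx': 256.5373480190853, 'cy': 195.86584865833123, 'R': array([[ 6.17192970e-04, -9.99932008e-01,  1.16446841e-02],
       [-9.86227606e-01, -2.53459751e-03, -1.65374381e-01],
       [ 1.65392652e-01, -1.13822410e-02, -9.86162114e-01]]), 't': array([   4.38249493,  598.88569319, 1177.95237708])}
```

View pics/scene0.png

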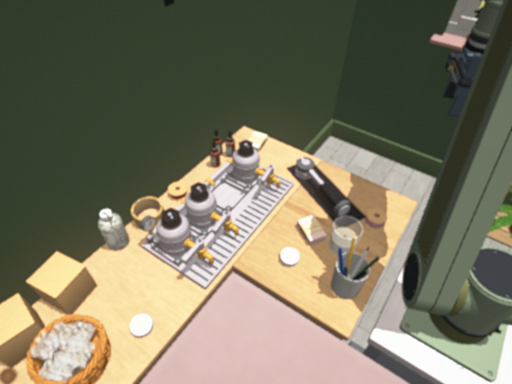

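View pics/top0.png

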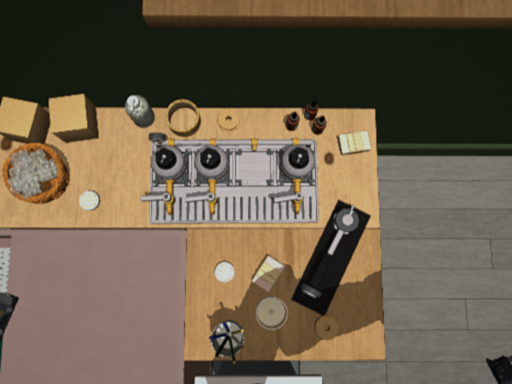

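```bash
cat > h.py <<'E'
from workcell import state, imaging, job, env
import numpy as np, cv2
def info(n): return imaging.camera_info(n)
def ray(n,uv,z):
    c=info(n);R=c['R'];t=c['t'];o=-R.T@t
    uv=np.atleast_2d(uv).astype(float)
    d=np.c_[(uv[:,0]-c['cx'])/c['fx'],(uv[:,1]-c['cy'])/c['fy'],np.ones(len(uv))]@R
    s=(z-o[2])/d[:,2]
    return o+d*s[:,None]
def proj(n,X):
    c=info(n);X=np.atleast_2d(X)
    q=X@c['R'].T+c['t']
    return np.c_[c['fx']*q[:,0]/q[:,2]+c['cx'],c['fy']*q[:,1]/q[:,2]+c['cy']]
def crop(p,x0,y0,x1,y1,s,f):
    im=cv2.resize(p[y0:y1,x0:x1],None,fx=s,fy=s,interpolation=cv2.INTER_CUBIC)
    cv2.imwrite(f,cv2.cvtColor(im,cv2.COLOR_RGB2BGR))
E
python3 - <<'E'
from h import *
p=cv2.cvtColor(cv2.imread('pics/top0.png'),cv2.COLOR_BGR2RGB)
crop(p,140,120,330,230,4,'pics/t_rack.png')
crop(p,280,190,390,330,4,'pics/t_wr.png')
p=cv2.cvtColor(cv2.imread('pics/scene0.png'),cv2.COLOR_BGR2RGB)
crop(p,130,120,330,290,4,'pics/s_rack.png')
E
```

```text
(no output)
```

View pics/t_rack.png

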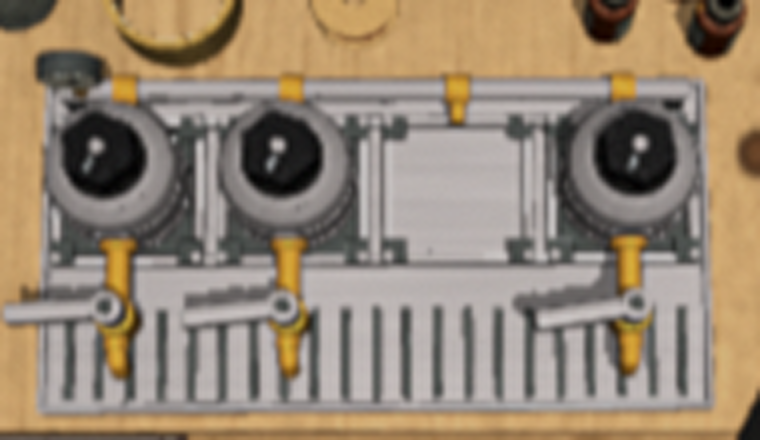

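View pics/t_wr.png

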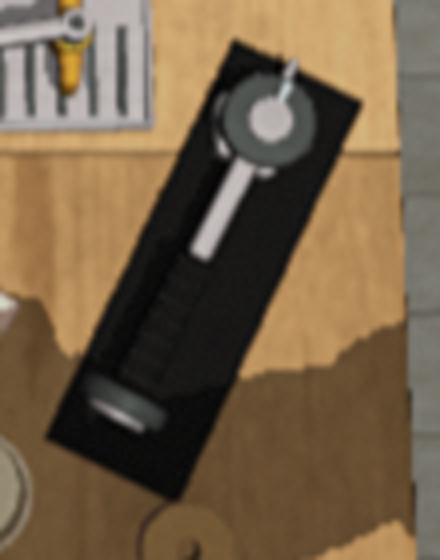

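View pics/s_rack.png

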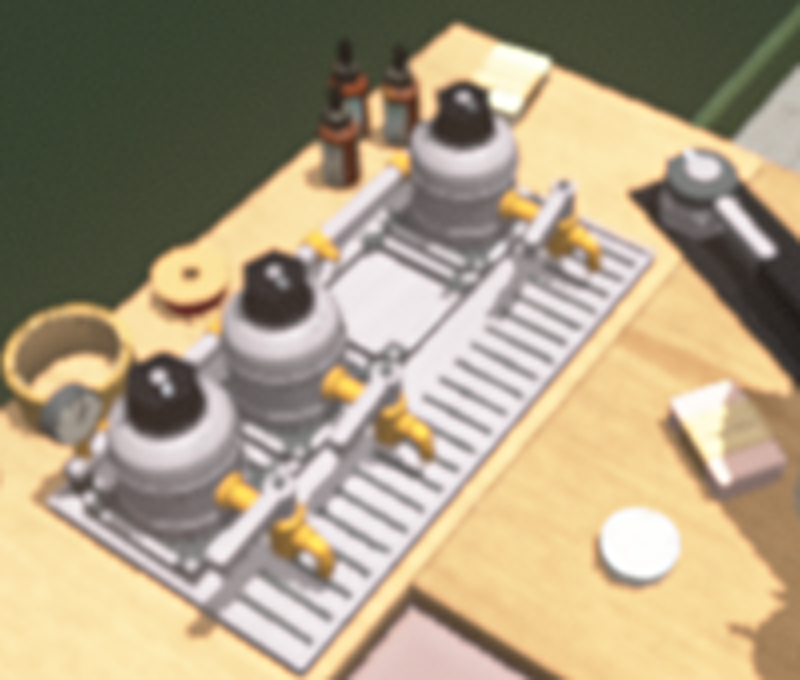

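```bash
python3 - <<'E'
from h import *
p=cv2.cvtColor(cv2.imread('pics/top0.png'),cv2.COLOR_BGR2RGB)
f=ray('top',[[150,222.6],[318,221]],10);print('front corners',f)
v=f[1]-f[0];print(np.linalg.norm(v),'yaw',np.degrees(np.arctan2(-v[0],v[1]))+180)
yaw=np.arctan2(v[0],-v[1]) # angle so that +y axis is -v
yy=-v[:2]/np.linalg.norm(v[:2]);xx=np.array([yy[1],-yy[0]])
o=f[:,:2].mean(0)+xx*145;print('rack o',o,'x',xx)
g=p.max(2)
for i,(c,r) in {1:(166,158),2:(210,158),4:(299,158)}.items():
    m=np.zeros_like(g);m[r-14:r+14,c-14:c+14]=(g[r-14:r+14,c-14:c+14]<70)*255
    m=cv2.morphologyEx(m,cv2.MORPH_CLOSE,np.ones((5,5)))
    n,l,s,ce=cv2.connectedComponentsWithStats(m);k=1+s[1:,4].argmax()
    b=s[k];X=ray('top',[[b[0]+b[2]/2-.5,b[1]+b[3]/2-.5],ce[k]],140)
    bay=o+yy*{1:162,2:54,4:-162}[i]
    print(i,b,X[:,:2],'bay pred',bay)
# pivots
for i,uv in {1:(140+104/4,120+307/4),2:(140+285/4,120+305/4),4:(140+636/4,120+303/4)}.items():
    print('piv',i,ray('top',uv,100)[0,:2],'pred',o+yy*{1:162,2:54,4:-162}[i]-90*xx)
# scene rays for lids at top z=140 mark centre
m=(g<45).astype(np.uint8)*255
m[:190]=0;m[320:]=0;m[:,:285]=0;m[:,380:]=0
n,l,s,ce=cv2.connectedComponentsWithStats(m);k=1+s[1:,4].argmax()
cs=cv2.findContours((l==k).astype(np.uint8),0,2)[0];r=cv2.minAreaRect(np.vstack(cs));bx=cv2.boxPoints(r);print(bx)
M=ray('top',bx,4);print(M,[np.linalg.norm(M[i]-M[i-1]) for i in range(4)])
mc=M.mean(0);print('mat c',mc)
E
```

```text
front corners [[ 534.4619733   281.48067085   10.        ]
 [ 539.49103663 -155.51063891   10.        ]]
437.0202469951798 yaw 0.659352662366814
rack o [681.96690381  64.653621  ] x [0.99993379 0.01150762]
1 [155 145  21  25 365] [[677.03508949 224.41189563]
 [675.30319367 225.07255134]] bay pred [680.10266922 226.64289419]
2 [196 148  24  21 333] [[674.94461852 123.2858019 ]
 [674.51346505 118.36418845]] bay pred [681.34549228 118.6500454 ]
4 [289 145  21  24 364] [[679.39627983 -95.03944351]
 [678.04519863 -94.58038699]] bay pred [683.83113839 -97.33565219]
piv 1 [587.71891417 226.13458027] pred [590.10862856 225.60720831]
piv 2 [589.23331675 116.20960511] pred [591.35145162 117.61435952]
piv 4 [591.01853365 -97.74704554] pred [593.83709773 -98.37133807]
[[290.50812 299.34808]
 [338.312   199.86424]
 [371.69482 215.90533]
 [323.89093 315.38916]]
[[ 339.17267792  -82.00933905    4.        ]
 [ 596.41111322 -211.24015543    4.        ]
 [ 553.92110908 -298.01816937    4.        ]
 [ 299.31944543 -166.39650123    4.        ]] [np.float64(93.32455883117873), np.float64(287.87534888368566), np.float64(96.62206867195623), np.float64(286.611707121394)]
mat c [ 447.20608641 -189.41604127    4.        ]
```

```bash
cat > cloud.py <<'E'
from h import *
def cloud(n,d):
    c=info(n);v,u=np.mgrid[:384,:512]
    P=np.stack([(u-c['cx'])/c['fx']*d,(v-c['cy'])/c['fy']*d,d],-1)
    W=(P-c['t'])@c['R']; W[d==0]=np.nan
    return W
E
python3 - <<'E'
from cloud import *
for n in('top','scene'):
    p,d=imaging.grab_frame(n);W=cloud(n,d)
    np.savez(f'{n}.npz',p=p,d=d,W=W)
    for i,c in {1:(678,226),2:(679,118),4:(681,-97)}.items():
        r=np.hypot(W[...,0]-c[0],W[...,1]-c[1])
        m=(r<45)&(W[...,2]>132)&(W[...,2]<148)
        q=W[m];print(n,i,m.sum(),q.mean(0),np.median(q[:,2]), (q[:,:2].max(0)+q[:,:2].min(0))/2)
    # wrench
    c=(447,-189)
    m=(abs(W[...,0]-c[0])<170)&(abs(W[...,1]-c[1])<130)&(W[...,2]>10)&(W[...,2]<110)
    print(n,'wr',m.sum(),np.nanpercentile(W[m][:,2],[50,90,99,100]))
    im=np.zeros((384,512,3),np.uint8);z=np.nan_to_num(W[...,2]).clip(0,200)/200*255
    im=cv2.applyColorMap(z.astype(np.uint8),cv2.COLORMAP_JET)[...,::-1]
    if n=='top': crop(im,280,190,390,330,4,'pics/d_wr.png');crop(im,140,120,330,230,4,'pics/d_rack.png')
E
```

```text
top 1 274 [678.41054525 226.79084652 141.08656942] 141.12116073384254 [678.75247848 227.48190027]
top 2 264 [679.09231159 119.22859918 141.21173336] 141.51935847244556 [679.78476873 119.64561281]
top 4 263 [681.19774185 -95.92472896 141.23387042] 141.4358060235375 [682.23533497 -96.05502555]
top wr 2444 [ 43.15135832  61.20865211 103.10232604 107.89941604]
scene 1 226 [674.21785564 228.72036458 139.21002529] 139.65435108175097 [675.71131531 226.40280673]
scene 2 184 [675.42091434 121.50156961 139.3566105 ] 139.6681220777761 [677.03501929 118.99898283]
scene 4 134 [675.99909371 -93.65394487 139.16376859] 139.62056225431138 [678.98182667 -96.55812358]
scene wr 1682 [ 42.81149214  71.12748022 100.54941081 103.996683  ]
```

View pics/d_wr.png

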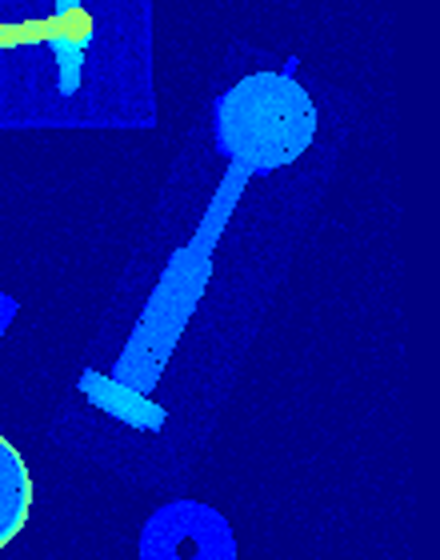

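View pics/d_rack.png

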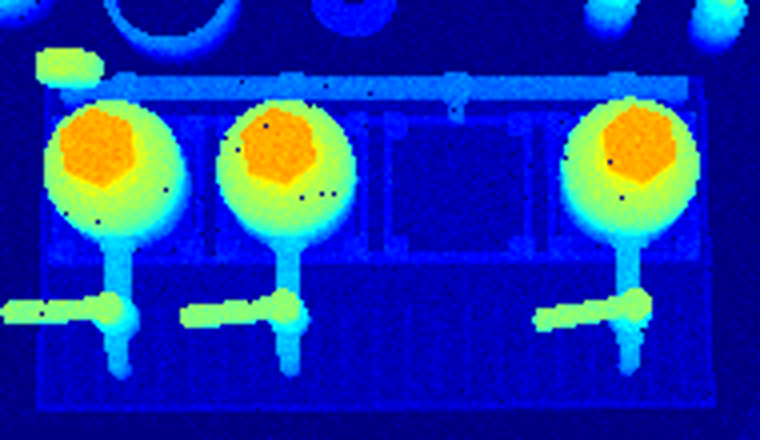

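```bash
cat > meas.py <<'E'
from cloud import *
import sys
L={1:(678,226.5),2:(679,119),4:(681,-96)}
def hexyaw(q):
    c=(q.max(0)+q.min(0))/2
    for _ in range(5):
        z=(q[:,0]-c[0])+1j*(q[:,1]-c[1]); c=c+0
    c=q.mean(0);z=(q[:,0]-c[0])+1j*(q[:,1]-c[1])
    a=np.angle((z**6).sum())/6
    # second estimator: min width over angle
    th=np.radians(np.arange(0,60,.5));w=[]
    for t in th:
        pr=[ (q@[np.cos(t+k*np.pi/3),np.sin(t+k*np.pi/3)]) for k in range(3)]
        w.append(sum(np.sort(x)[-3:].mean()-np.sort(x)[:3].mean() for x in pr))
    w=np.array(w);ww=np.angle((w*np.exp(6j*th)).sum())/6+np.pi/6
    return c,(np.degrees(a)+30)%60,np.degrees(ww)%60
if __name__=='__main__':
  for n in('top','scene'):
    W=cloud(n,np.mean([imaging.grab_frame(n)[1] for _ in range(2)],0))
    for i,c in L.items():
        r=np.hypot(W[...,0]-c[0],W[...,1]-c[1])
        q=W[(r<30)&(W[...,2]>135)&(W[...,2]<147)][:,:2]
        print(n,'lid',i,len(q),*hexyaw(q))
E
cat > wr.py <<'E'
from cloud import *
def wr(zo=0,reg=None,n='top',d=None):
    if d is None: d=imaging.grab_frame(n)[1]
    W=cloud(n,d)
    x,y,z=W[...,0],W[...,1],W[...,2]
    m=(x>270)&(x<620)&(y<-60)&(y>-330)&(z>8+zo)&(z<90+zo)
    if reg is not None: m&=reg(x,y)
    k,l,s,ce=cv2.connectedComponentsWithStats(m.astype(np.uint8))
    for j in range(1,k):
        if s[j,4]<150: continue
        q=W[l==j];print(n,s[j],q.mean(0).round(1),np.percentile(q[:,2],[5,50,95]).round(1))
    return W,l,s
if __name__=='__main__':
    wr();wr(n='scene')
E
python3 meas.py; python3 wr.py
```

```text
top lid 1 264 [678.72643319 227.10756315] 38.678475568209784 38.228349400610824
top lid 2 260 [679.49613736 119.44962304] 42.52738041948798 42.51730257938949
top lid 4 256 [681.74253743 -96.07049866] 39.79377516843455 39.623873251017315
scene lid 1 207 [675.00191309 228.26063462] 41.28309601286556 40.20934391270837
scene lid 2 172 [675.94564401 120.83970734] 38.50849063962392 40.39311885628346
scene lid 4 124 [676.83304376 -94.51394581] 38.71667270476574 38.788193465759306
top [282 187  37  36 931] [ 575.4 -109.8   19.4] [ 8.9 12.9 63.4]
top [ 299  204   61   94 1286] [ 466.  -181.7   44.8] [22.4 46.3 58.7]
top [314 314  25  15 254] [ 284.9 -168.2   25.3] [17.2 26.2 29.7]
scene [295 157  56  60 904] [ 452.  -170.6   40.5] [17.9 43.2 55.5]
scene [255 170  39  32 554] [ 569.6 -100.2   22. ] [ 8.4 11.5 69.5]
scene [365 208  15  18 150] [ 282.4 -164.8   22.9] [11.7 24.5 27.2]
scene [344 216  17  17 163] [309.4 -63.1  67.7] [46.  68.5 88. ]
```

```bash
cat > wr2.py <<'E'
from cloud import *
def fit(n,zo=0,box=(270,640,-330,-60),zmin=20):
    W=cloud(n,imaging.grab_frame(n)[1]);x,y,z=W[...,0],W[...,1],W[...,2]
    m=(x>box[0])&(x<box[1])&(y>box[2])&(y<box[3])&(z>zmin+zo)&(z<90+zo)
    k,l,s,ce=cv2.connectedComponentsWithStats(m.astype(np.uint8),connectivity=4);j=1+s[1:,4].argmax()
    q=W[l==j]
    # grip band z 36..46
    c=q[:,:2].mean(0);u=np.linalg.svd(q[:,:2]-c)[2][0];u=u if u[0]>0 else -u
    a=(q[:,:2]-c)@u; 
    # drum = widest end
    pv=np.array([-u[1],u[0]]);b=(q[:,:2]-c)@pv
    h=[(t,np.ptp(b[(a>=t)&(a<t+10)]).round(0) if ((a>=t)&(a<t+10)).sum()>3 else 0,np.median(q[(a>=t)&(a<t+10),2]).round(0)) for t in range(int(a.min()),int(a.max()),10)]
    print(n,h)
    dr=q[(a>a.max()-90)&(q[:,2]>zo+52)]
    if len(dr)>20:
        e,r=cv2.minEnclosingCircle(dr[:,:2].astype(np.float32));print('drum',dr[:,:2].mean(0),e,r,np.median(dr[:,2]))
        D=np.array(e)
        t=(q[:,:2]-D)@-u
        g=q[(t>95)&(t<185)&(q[:,2]>zo+30)][:,:2]
        w=g-D;gm=g.mean(0)
        gg=np.linalg.svd(g-gm)[2][0];gg=gg if gg[0]>0 else -gg
        print('grip mean',gm,'yaw drum-grip',np.degrees(np.arctan2(*(D-gm)[::-1])),'grip line',np.degrees(np.arctan2(gg[1],gg[0])),'z',np.median(q[(t>95)&(t<185),2]))
        # knob
        kn=q[t>195][:,:2];print('knob',kn.mean(0),'grip pt pred',D-143*(D-kn.mean(0))/np.linalg.norm(D-kn.mean(0)))
if __name__=='__main__':
    fit('top');fit('scene')
E
python3 wr2.py
```

```text
top [(-125, np.float64(55.0), np.float64(54.0)), (-115, np.float64(55.0), np.float64(56.0)), (-105, np.float64(25.0), np.float64(44.0)), (-95, np.float64(26.0), np.float64(44.0)), (-85, np.float64(26.0), np.float64(45.0)), (-75, np.float64(25.0), np.float64(44.0)), (-65, np.float64(26.0), np.float64(45.0)), (-55, np.float64(26.0), np.float64(45.0)), (-45, np.float64(26.0), np.float64(45.0)), (-35, np.float64(25.0), np.float64(45.0)), (-25, np.float64(25.0), np.float64(45.0)), (-15, np.float64(18.0), np.float64(44.0)), (-5, np.float64(14.0), np.float64(42.0)), (5, np.float64(14.0), np.float64(43.0)), (15, np.float64(12.0), np.float64(43.0)), (25, np.float64(13.0), np.float64(43.0)), (35, np.float64(13.0), np.float64(44.0)), (45, np.float64(15.0), np.float64(44.0)), (55, np.float64(41.0), np.float64(47.0)), (65, np.float64(52.0), np.float64(49.0)), (75, np.float64(62.0), np.float64(50.0)), (85, np.float64(58.0), np.float64(50.0)), (95, np.float64(52.0), np.float64(49.0)), (105, np.float64(37.0), np.float64(49.0)), (115, np.float64(5.0), np.float64(26.0)), (125, np.float64(5.0), np.float64(26.0))]
drum [ 539.47069771 -222.55849306] (538.915771484375, -222.63941955566406) 27.787282943725586 53.43303185237315
grip mean [ 415.1669548  -155.04379319] yaw drum-grip -28.64480156978859 grip line -28.288415702194666 z 44.84570908045369
knob [ 362.03175068 -125.19165098] grip pt pred [ 413.66523344 -153.63722597]
  return _methods._mean(a, axis=axis, dtype=dtype,
  ret = ret.dtype.type(ret / rcount)
```

```bash
cat > go.py <<'E'
import sys
from h import *
from scipy.spatial.transform import Rotation as Ro
def go(x,y,z,yaw=None):
    s=state();R=Ro.from_euler('xyz',s['ee_rot'],degrees=True)
    # level, nominal frame
    if yaw is None: yaw=s['ee_rot'][2]
    T=Ro.from_euler('xyz',[-90,0,yaw],degrees=True)
    d=R.inv().apply(np.array([x,y,z])-s['ee_pos'])/10
    w=np.degrees((R.inv()*T).as_rotvec())
    print('t',round(s['time_s'],2),'at',s['ee_pos'].round(1),'yaw',s['ee_rot'].round(1),'q',s['qpos'].round(0),'F',s['force'].round(1),'w',round(s['gripper_width'],1))
    print('delta',d.round(2),'twist',w.round(1))
if __name__=='__main__':
    a=[float(v) for v in sys.argv[1:]];go(*a)
E
python3 go.py 423.5 -160 120 151.5
```

```text
t 0.6 at [ 230.1 -526.9  214. ] yaw [ -90.    -0.  -156.4] q [-68.  18.  90.  -0.  72.  -1.] F [ 0.   0.9 -0.5] w 91.0
delta [-32.41   9.39 -25.89] twist [-0.  52.1 -0. ]
```

```bash
python3 -m pendant '[{"delta_pos":[-16,2,-13],"twist":[0,26,0],"grip":100},{"delta_pos":[-32.4,6,-25.9],"twist":[0,52.1,0],"grip":100},{"delta_pos":[-32.4,8,-25.9],"twist":[0,52.1,0],"grip":100},{"delta_pos":[-32.4,8,-25.9],"twist":[0,52.1,0],"grip":100},{"delta_pos":[-32.4,8,-25.9],"twist":[0,52.1,0],"grip":100}]' 60; python3 go.py 423.5 -160 120 151.5
```

```text
time_s: 1.1
ee_pos: [339.0, -320.5, 173.1]
ee_rot: [-90.0, 0.0, 162.8]
force: [-0.3, -0.5, 0.6]
gripper_width: 91.4
t 1.1 at [ 339.  -320.5  173.1] yaw [-90.    0.  162.8] q [-45.  10. 107.   0.  63.  62.] F [-0.3 -0.5  0.6] w 91.4
delta [ -3.32   5.31 -17.83] twist [-0.  11.3 -0. ]
```

```bash
python3 -m pendant '[{"delta_pos":[-3.3,3,-17.5],"twist":[0,11,0],"grip":100},{"delta_pos":[-3.3,5,-17.5],"twist":[0,11,0],"grip":100},{"delta_pos":[-3.3,5,-17.5],"twist":[0,11,0],"grip":100},{"delta_pos":[-3.3,5,-17.5],"twist":[0,11,0],"grip":100},{"delta_pos":[-3.3,5,-17.5],"twist":[0,11,0],"grip":100}]'; python3 go.py 423.5 -160 14 151.5
```

```text
time_s: 1.6
ee_pos: [421.2, -160.3, 121.9]
ee_rot: [-90.1, -0.2, 152.5]
force: [-0.4, 0.2, -1.2]
gripper_width: 90.9
t 1.6 at [ 421.2 -160.3  121.9] yaw [-90.1  -0.2 152.5] q [-22.  12. 113.   0.  55.  95.] F [-0.4  0.2 -1.2] w 90.9
delta [-0.22 10.79 -0.13] twist [0.  1.  0.2]
```

```bash
python3 -m pendant '[{"delta_pos":[-0.2,4,-0.1],"twist":[0,1,0],"grip":100},{"delta_pos":[-0.2,8,-0.1],"twist":[0,1,0],"grip":100},{"delta_pos":[-0.2,10.7,-0.1],"twist":[0,1,0],"grip":100},{"delta_pos":[-0.2,10.7,-0.1],"twist":[0,1,0],"grip":100},{"delta_pos":[-0.2,10.7,-0.1],"twist":[0,1,0],"grip":100}]'; python3 go.py 423.5 -160 14 151.5
python3 - <<'E'
from h import *
p,d=imaging.grab_frame('scene');crop(p,230,100,420,250,4,'pics/s1.png')
E
```

```text
time_s: 2.1
ee_pos: [423.4, -165.1, 16.8]
ee_rot: [-90.0, 0.0, 151.1]
force: [0.3, -0.4, 0.4]
gripper_width: 91.1
t 2.1 at [ 423.4 -165.1   16.8] yaw [-90.    0.  151.1] q [-23.  21. 120.  -0.  39.  96.] F [ 0.3 -0.4  0.4] w 91.1
delta [ 0.23  0.27 -0.45] twist [-0.  -0.4 -0. ]
```

View pics/s1.png

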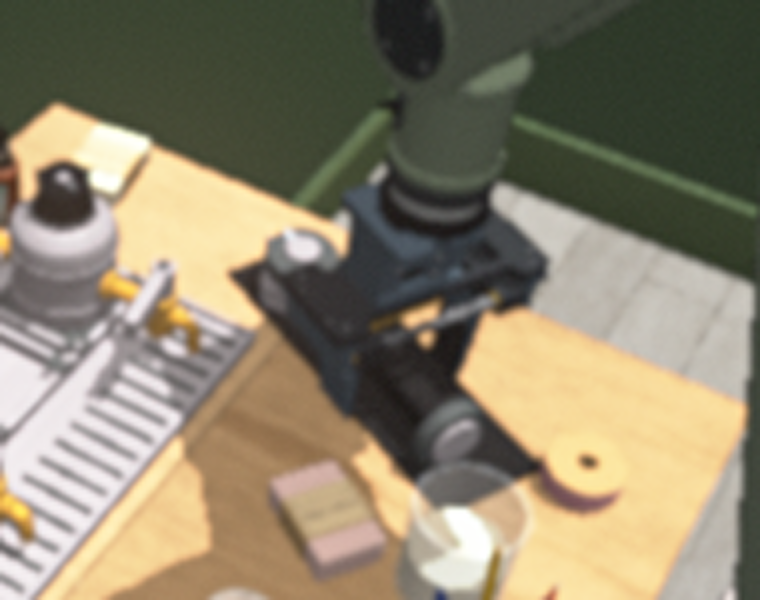

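```bash
python3 -m pendant '[{"delta_pos":[0.2,0.25,-0.45],"twist":[0,-0.4,0],"grip":100},{"delta_pos":[0.2,0.25,-0.45],"twist":[0,-0.4,0],"grip":100},{"delta_pos":[0.2,0.25,-0.45],"twist":[0,-0.4,0],"grip":0},{"delta_pos":[0.2,0.25,-0.45],"twist":[0,-0.4,0],"grip":0},{"delta_pos":[0.2,0.25,-0.45],"twist":[0,-0.4,0],"grip":0}]'; python3 -m pendant '[{"delta_pos":[0,0,0],"twist":[0,0,0],"grip":0},{"delta_pos":[0,0,0],"twist":[0,0,0],"grip":0},{"delta_pos":[0,0,0],"twist":[0,0,0],"grip":0},{"delta_pos":[0,0,0],"twist":[0,0,0],"grip":0},{"delta_pos":[0,0,0],"twist":[0,0,0],"grip":0}]'
```

```text
time_s: 2.65
ee_pos: [423.6, -159.5, 14.0]
ee_rot: [-90.0, 0.0, 151.6]
force: [-0.3, -0.4, 0.2]
gripper_width: 69.9
time_s: 3.15
ee_pos: [423.3, -159.4, 13.7]
ee_rot: [-90.0, -0.0, 151.6]
force: [-0.8, -1.5, 0.8]
gripper_width: 30.0
```

```bash
python3 -m pendant '[{"delta_pos":[0,0,0],"twist":[0,0,0],"grip":0},{"delta_pos":[0,0,0],"twist":[0,0,0],"grip":0},{"delta_pos":[0,0,0],"twist":[0,0,0],"grip":0},{"delta_pos":[0,0,0],"twist":[0,0,0],"grip":0},{"delta_pos":[0,0,0],"twist":[0,0,0],"grip":0}]'; python3 wr2.py 2>/dev/null|grep -v '\[('
```

```text
time_s: 3.65
ee_pos: [423.3, -159.4, 13.7]
ee_rot: [-90.0, -0.0, 151.6]
force: [-1.1, -0.1, 0.0]
gripper_width: 25.7
drum [ 540.20836382 -220.79384233] (540.9696044921875, -221.60848999023438) 27.459999084472656 53.56863314296416
grip mean [nan nan] yaw drum-grip nan grip line 0.0 z nan
knob [nan nan] grip pt pred [nan nan]
drum [ 389.96349334 -137.28788799] (392.7586364746094, -134.8506622314453) 41.218631744384766 59.9535339658423
grip mean [nan nan] yaw drum-grip nan grip line 0.0 z nan
knob [nan nan] grip pt pred [nan nan]
```

```bash
python3 -m pendant '[{"delta_pos":[0,-2,0],"twist":[0,0,0],"grip":0},{"delta_pos":[0,-5,0],"twist":[0,0,0],"grip":0},{"delta_pos":[0,-9,0],"twist":[0,0,0],"grip":0},{"delta_pos":[0,-13,0],"twist":[0,0,0],"grip":0},{"delta_pos":[0,-17,0],"twist":[0,0,0],"grip":0}]'; python3 -m pendant '[{"delta_pos":[0,0,0],"twist":[0,-8,0],"grip":0},{"delta_pos":[0,0,0],"twist":[0,-16,0],"grip":0},{"delta_pos":[0,0,0],"twist":[0,-24,0],"grip":0},{"delta_pos":[0,0,0],"twist":[0,-32,0],"grip":0},{"delta_pos":[0,0,0],"twist":[0,-32,0],"grip":0}]' ; python3 go.py 578.2 -178.6 180 -140.5;python3 - <<'E'
from h import *
p,d=imaging.grab_frame('scene');crop(p,130,30,380,230,3,'pics/s2.png')
p,d=imaging.grab_frame('top');crop(p,180,110,400,330,3,'pics/t2.png')
E
```

```text
time_s: 4.25
ee_pos: [422.4, -158.8, 184.5]
ee_rot: [-90.0, -0.1, 151.6]
force: [0.8, 0.1, -4.2]
gripper_width: 26.0
time_s: 4.75
ee_pos: [422.5, -159.0, 182.9]
ee_rot: [-90.1, -0.1, -176.4]
force: [0.9, 0.1, -3.5]
gripper_width: 25.7
t 4.75 at [ 422.5 -159.   182.9] yaw [-9.010e+01 -1.000e-01 -1.764e+02] q [-22.   9. 108.  -0.  64.  64.] F [ 0.9  0.1 -3.5] w 25.7
delta [-15.42   0.25   2.93] twist [  0.1 -35.9   0.1]
```

View pics/s2.png

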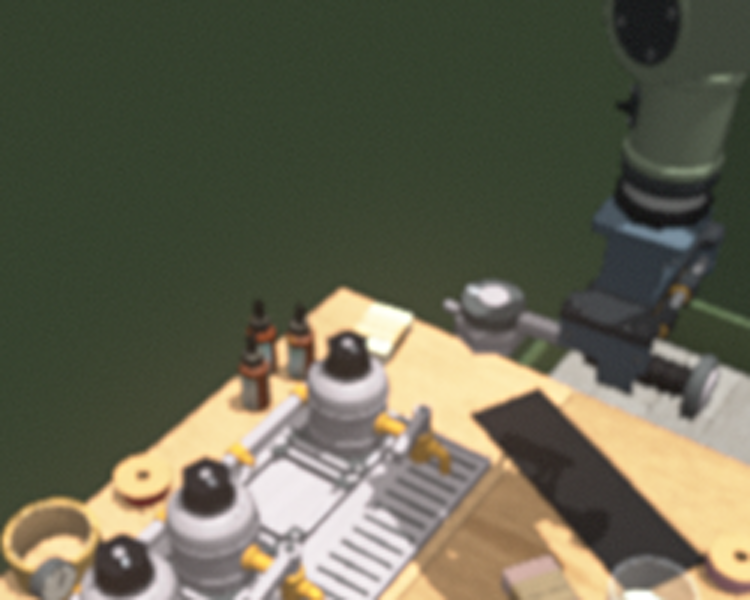

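View pics/t2.png

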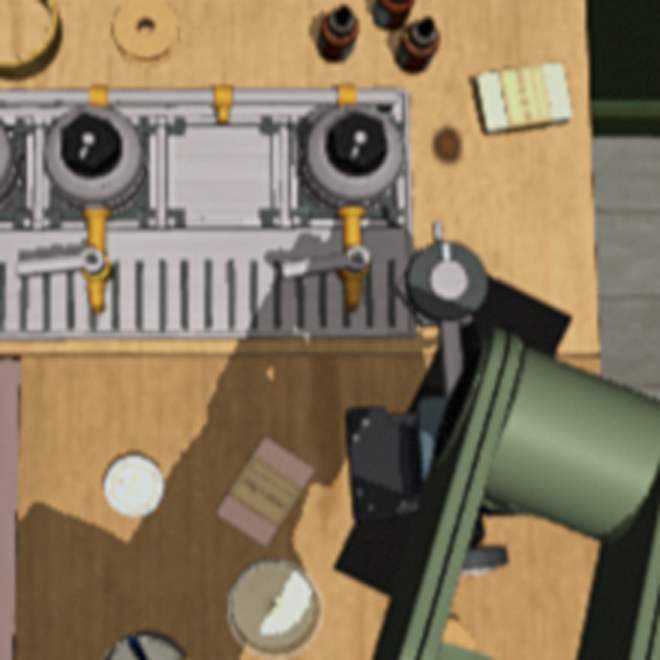

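```bash
python3 -m pendant '[{"delta_pos":[-4,0,0.8],"twist":[0,-7,0],"grip":0},{"delta_pos":[-8,0,1.5],"twist":[0,-15,0],"grip":0},{"delta_pos":[-12,0.2,2.3],"twist":[0,-23,0],"grip":0},{"delta_pos":[-15.4,0.3,2.9],"twist":[0,-31,0],"grip":0},{"delta_pos":[-15.4,0.3,2.9],"twist":[0,-35.9,0],"grip":0}]';python3 -m pendant '[{"delta_pos":[0,0,0],"twist":[0,0,0],"grip":0},{"delta_pos":[0,0,0],"twist":[0,0,0],"grip":0},{"delta_pos":[0,0,0],"twist":[0,0,0],"grip":0},{"delta_pos":[0,0,0],"twist":[0,0,0],"grip":0},{"delta_pos":[0,0,0],"twist":[0,0,0],"grip":0}]'; python3 go.py 578.2 -178.6 180 -140.5;python3 - <<'E'
from h import *
from cloud import *
for n in ('top','scene'):
    p,d=imaging.grab_frame(n);np.savez(n+'3.npz',p=p,d=d)
    W=cloud(n,d);x,y,z=W[...,0],W[...,1],W[...,2]
    m=(np.hypot(x-679,y+95)<55)&(z>195)&(z<245)
    k,l,s,ce=cv2.connectedComponentsWithStats(m.astype(np.uint8),connectivity=4);j=1+s[1:,4].argmax();q=W[l==j]
    print(n,len(q),q.mean(0),np.percentile(q[:,2],[1,10,50,90,99]).round(1))
    t=q[q[:,2]>np.percentile(q[:,2],99)-12]
    e,r=cv2.minEnclosingCircle(t[:,:2].astype(np.float32));print(e,r,t.mean(0))
    # plane tilt
    A=np.c_[t[:,:2]-t[:,:2].mean(0),np.ones(len(t))];print(np.degrees(np.linalg.lstsq(A,t[:,2],rcond=None)[0][:2]))
    if n=='scene':crop(p,130,30,380,230,3,'pics/s3.png')
    else: crop(p,230,90,380,250,4,'pics/t3.png')
E
```

```text
time_s: 5.35
ee_pos: [583.2, -179.3, 179.3]
ee_rot: [-89.9, 0.1, -140.4]
force: [-0.9, 0.2, -3.8]
gripper_width: 25.7
time_s: 5.85
ee_pos: [578.5, -178.8, 181.1]
ee_rot: [-90.0, 0.0, -140.6]
force: [-0.4, 0.5, -3.8]
gripper_width: 25.8
t 5.85 at [ 578.5 -178.8  181.1] yaw [ -90.     0.  -140.6] q [-18.  22.  88.  -0.  69.  32.] F [-0.4  0.5 -3.8] w 25.8
delta [ 0.01  0.11 -0.04] twist [-0.  -0.1 -0. ]
top 671 [675.47152306 -97.9131421  215.2262934 ] [195.8 209.3 216.1 220.8 223.6]
(670.1678466796875, -102.05990600585938) 43.595191955566406 [679.9021815  -95.93194049 216.97442841]
[1.78574779 0.55817921]
scene 380 [668.83569631 -92.94865815 210.84137427] [195.8 200.4 213.4 218.1 220.7]
(668.8370971679688, -102.2859878540039) 42.11134719848633 [674.33716949 -93.24632737 214.85610874]
[ 3.43081671 -0.69516829]
```

View pics/s3.png

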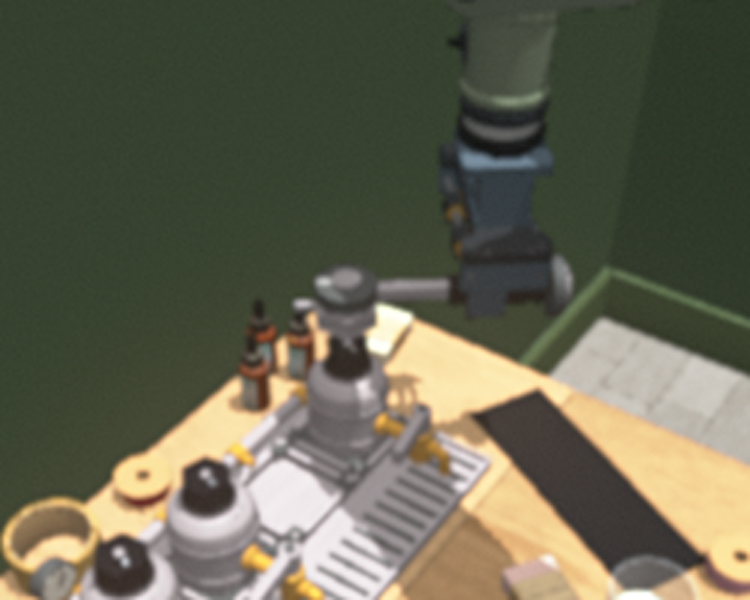

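View pics/t3.png

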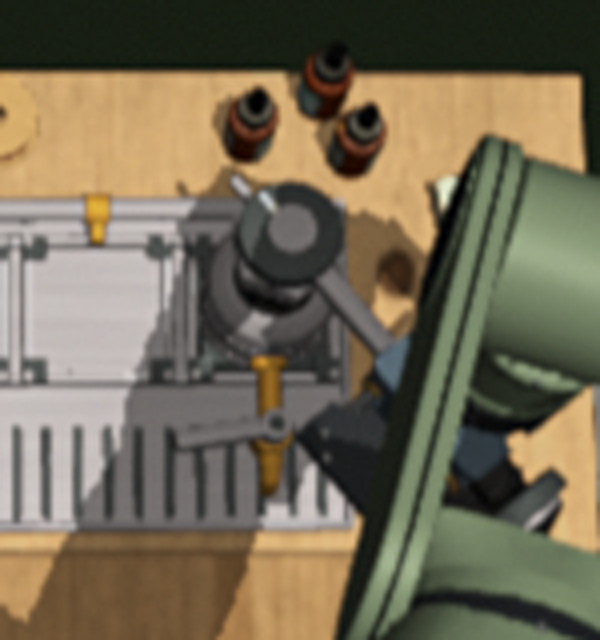

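```bash
cat > drum.py <<'E'
from cloud import *
def drum(c,zu,show=True):
    """drum disc when underside at zu; c approx centre"""
    out=[]
    for n in ('top','scene'):
        W=cloud(n,imaging.grab_frame(n)[1]);x,y,z=W[...,0],W[...,1],W[...,2]
        m=(np.hypot(x-c[0],y-c[1])<42)&(z>zu+42)&(z<zu+70)
        m=cv2.morphologyEx(m.astype(np.uint8),cv2.MORPH_OPEN,cv2.getStructuringElement(2,(9,9)))
        q=W[m>0];
        if len(q)<50: print(n,'few',len(q));continue
        e,r=cv2.minEnclosingCircle(q[:,:2].astype(np.float32))
        A=np.c_[q[:,:2]-q[:,:2].mean(0),np.ones(len(q))];b=np.degrees(np.linalg.lstsq(A,q[:,2],rcond=None)[0][:2])
        print(n,len(q),'mean',q.mean(0).round(1),'circ',np.round(e,1),round(r,1),'slope',b.round(1))
if __name__=='__main__':
    import sys;a=[float(v) for v in sys.argv[1:]];drum(a[:2],a[2])
E
python3 drum.py 679 -95 171
```

```text
top 316 mean [680.8 -97.6 218. ] circ [682.4 -95.9] 26.1 slope [0.4 1.9]
scene 131 mean [672.7 -93.7 216.4] circ [674.4 -96. ] 27.0 slope [ 5.8 -0.3]
```

```bash
python3 -m pendant '[{"delta_pos":[0,1,0],"twist":[0,0,0],"grip":0},{"delta_pos":[0,2,0],"twist":[0,0,0],"grip":0},{"delta_pos":[0,3,0],"twist":[0,0,0],"grip":0},{"delta_pos":[0,3.3,0],"twist":[0,0,0],"grip":0},{"delta_pos":[0,3.6,0],"twist":[0,0,0],"grip":0}]';python3 -m pendant '[{"delta_pos":[0,0.2,0],"twist":[0,0,0],"grip":0},{"delta_pos":[0,0.4,0],"twist":[0,0,0],"grip":0},{"delta_pos":[0,0.5,0],"twist":[0,0,0],"grip":0},{"delta_pos":[0,0.6,0],"twist":[0,0,0],"grip":0},{"delta_pos":[0,0.6,0],"twist":[0,0,0],"grip":0}]';python3 go.py 578.2 -178.6 129.7 -140.5; python3 drum.py 679 -95 125
```

```text
time_s: 6.55
ee_pos: [578.7, -178.7, 143.9]
ee_rot: [-90.0, -0.0, -140.5]
force: [0.8, 0.5, -3.7]
gripper_width: 25.7
time_s: 7.05
ee_pos: [578.9, -178.8, 138.7]
ee_rot: [-90.0, -0.0, -140.5]
force: [0.1, 0.1, -3.9]
gripper_width: 25.7
t 7.05 at [ 578.9 -178.8  138.7] yaw [ -90.    -0.  -140.5] q [-18.  24.  92.  -0.  64.  32.] F [ 0.1  0.1 -3.9] w 25.7
delta [ 0.04  0.9  -0.06] twist [-0. -0.  0.]
top 504 mean [681.2 -94.8 174.9] circ [681.8 -95.6] 30.1 slope [0.7 0.3]
scene 222 mean [677.3 -91.7 173.1] circ [679.2 -93.2] 30.5 slope [ 0.2 -2. ]
```

```bash
python3 -m pendant '[{"delta_pos":[0,0.2,0],"twist":[0,0,0],"grip":0},{"delta_pos":[0,0.4,0],"twist":[0,0,0],"grip":0},{"delta_pos":[0,0.5,0],"twist":[0,0,0],"grip":0},{"delta_pos":[0,0.6,0],"twist":[0,0,0],"grip":0},{"delta_pos":[0,0.7,0],"twist":[0,0,0],"grip":0}]';python3 go.py 578.2 -178.6 129.7 -140.5; python3 drum.py 679 -95 120
```

```text
time_s: 7.65
ee_pos: [578.9, -178.8, 131.6]
ee_rot: [-90.0, -0.0, -140.5]
force: [0.8, 0.7, -3.5]
gripper_width: 25.8
t 7.65 at [ 578.9 -178.8  131.6] yaw [ -90.    -0.  -140.5] q [-18.  25.  92.  -0.  63.  32.] F [ 0.8  0.7 -3.5] w 25.8
delta [ 0.04  0.19 -0.06] twist [-0. -0.  0.]
top 479 mean [681.8 -95.  167.7] circ [682.  -95.2] 30.0 slope [0.2 0.3]
scene 200 mean [676.7 -93.5 166. ] circ [680.3 -94.3] 30.6 slope [0.6 0.1]
```

```bash
cat > tq.py <<'E'
from h import *
import sys
cx,cy=map(float,sys.argv[1:3])
s=state();F=s['force'];T=s['torque'];r=s['ee_pos'][:2]-[cx,cy]
yaw=s['ee_rot'][2];M=r[0]*F[1]-r[1]*F[0]
print('t',round(s['time_s'],2),'pos',s['ee_pos'].round(1),'d',np.hypot(*r).round(1),'handle yaw psi',round((yaw+180+180)%360-180,2),'dir from C',np.degrees(np.arctan2(-r[1],-r[0])).round(2),'F',F.round(1),'T',T.round(2),'M_C',(M/1000+T[2]).round(2),'rxF',(M/1000).round(2))
E
python3 tq.py 680 -95.5
python3 -m pendant '[{"delta_pos":[-0.02,0,-0.69],"twist":[0,3,0],"grip":0},{"delta_pos":[-0.07,0,-1.37],"twist":[0,6,0],"grip":0},{"delta_pos":[-0.16,0,-2.05],"twist":[0,9,0],"grip":0},{"delta_pos":[-0.29,0,-2.72],"twist":[0,12,0],"grip":0},{"delta_pos":[-0.45,0,-3.39],"twist":[0,15,0],"grip":0}]' ;python3 tq.py 680 -95.5;python3 drum.py 679 -95 120;python3 tq.py 680 -95.5
python3 - <<'E'
from h import *
p,d=imaging.grab_frame('top');crop(p,250,120,350,220,6,'pics/t4.png')
E
```

```text
t 7.75 pos [ 578.8 -178.8  131.6] d 131.0 handle yaw psi 39.45 dir from C 39.46 F [ 0.7  0.4 -3.6] T [-0.14  0.25 -0.01] M_C 0.0 rxF 0.01
time_s: 8.25
ee_pos: [560.5, -150.7, 131.7]
ee_rot: [-89.9, -0.1, -155.6]
force: [0.0, -2.6, -4.0]
gripper_width: 25.7
t 8.25 pos [ 560.5 -150.7  131.7] d 131.6 handle yaw psi 24.4 dir from C 24.78 F [ 0.  -2.6 -4. ] T [-0.67  0.32  0.38] M_C 0.69 rxF 0.31
top 465 mean [680.6 -94.7 167.7] circ [682.  -95.6] 29.8 slope [ 0.9 -0.8]
scene 201 mean [676.4 -92.9 166.2] circ [678.2 -94.9] 29.8 slope [ 0.5 -0.9]
t 8.35 pos [ 560.4 -150.5  131.9] d 131.6 handle yaw psi 24.49 dir from C 24.7 F [-0.5 -4.5 -4.3] T [-0.92  0.53 -0.17] M_C 0.35 rxF 0.51
```

View pics/t4.png

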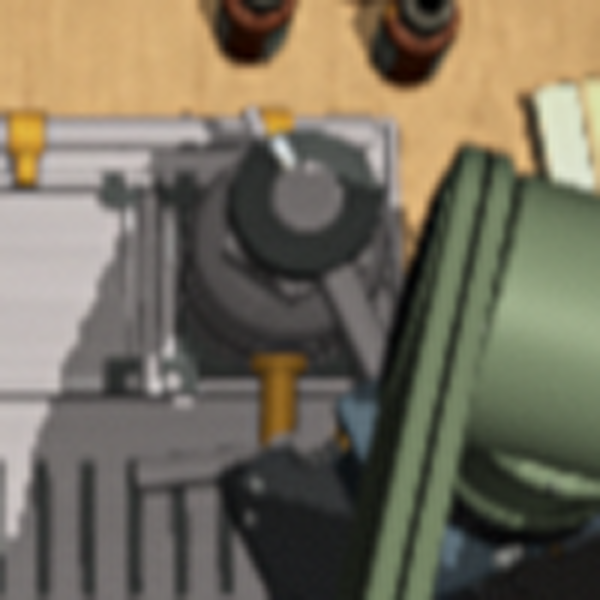

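```bash

python3 -m pendant '[{"delta_pos":[-0.02,0,-0.69],"twist":[0,3,0],"grip":0},{"delta_pos":[-0.07,0,-1.37],"twist":[0,6,0],"grip":0},{"delta_pos":[-0.16,0,-2.05],"twist":[0,9,0],"grip":0},{"delta_pos":[-0.29,0,-2.72],"twist":[0,12,0],"grip":0},{"delta_pos":[-0.29,0,-2.72],"twist":[0,12,0],"grip":0}]' ;python3 tq.py 680 -95.5;python3 drum.py 679 -95 120;python3 tq.py 680 -95.5
python3 - <<'E'
from h import *
p,d=imaging.grab_frame('top');crop(p,250,120,350,220,6,'pics/t5.png')
p,d=imaging.grab_frame('scene');crop(p,190,70,320,200,6,'pics/s5.png')
E
```

```text
time_s: 8.9
ee_pos: [551.9, -124.5, 131.8]
ee_rot: [-89.9, -0.1, -167.5]
force: [-1.6, -4.3, -4.4]
gripper_width: 25.6
t 8.9 pos [ 551.9 -124.5  131.8] d 131.3 handle yaw psi 12.51 dir from C 12.74 F [-1.6 -4.3 -4.4] T [-1.03  0.53 -0.35] M_C 0.15 rxF 0.5
top 312 mean [684.9 -92.6 168.2] circ [684.2 -94. ] 29.6 slope [-3.1 -3.1]
scene 214 mean [677.4 -93.2 165.9] circ [680.1 -95.2] 31.1 slope [-0.2 -1. ]
t 9.0 pos [ 551.9 -124.6  131.7] d 131.4 handle yaw psi 12.52 dir from C 12.81 F [-1.5 -3.5 -3. ] T [-0.92  0.57 -0.22] M_C 0.18 rxF 0.41
```

View pics/t5.png

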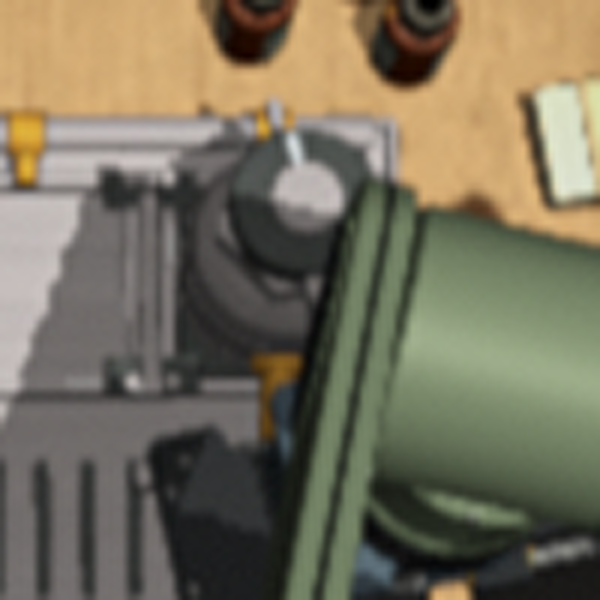

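View pics/s5.png

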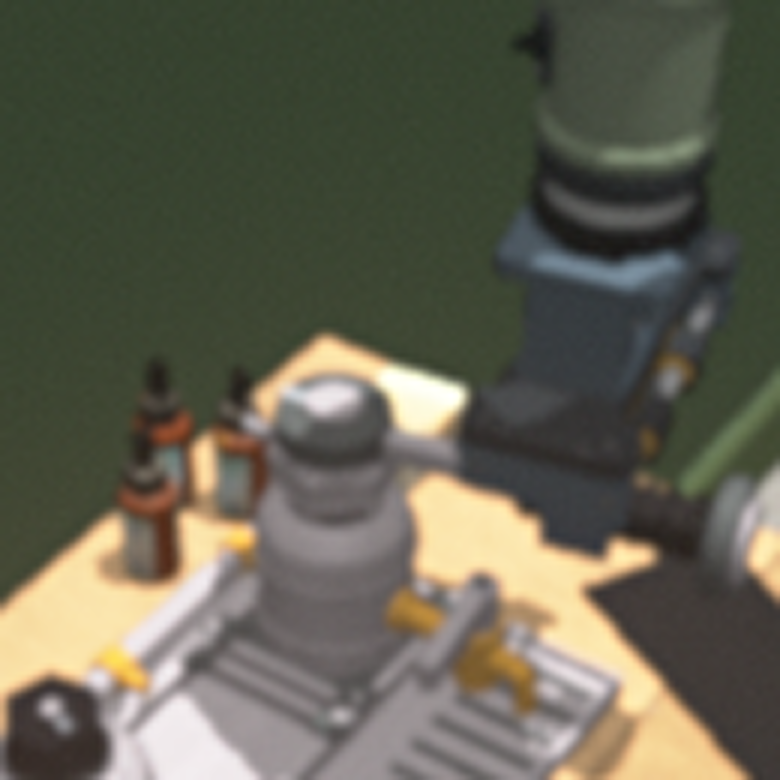

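```bash
cat > fin.py <<'E'
from cloud import *
import sys
# usage: cx cy (top-camera frame estimate offsets applied), zu
cx,cy=float(sys.argv[1]),float(sys.argv[2]);zu=float(sys.argv[3]) if len(sys.argv)>3 else 120
s=state();psi=(s['ee_rot'][2]+360)%360-180
OFF={'top':(2.0,0),'scene':(-1.5,1.0)}
for n in('top','scene'):
    W=cloud(n,imaging.grab_frame(n)[1]);C=np.array([cx,cy])+OFF[n]
    dx,dy,z=W[...,0]-C[0],W[...,1]-C[1],W[...,2]
    r=np.hypot(dx,dy);a=np.degrees(np.arctan2(dy,dx))
    rel=(a-psi+180)%360-180
    m=(r>35)&(r<58)&(z>zu+5)&(z<zu+42)&(abs(rel)<75)
    print(n,m.sum(),'psi',round(psi,1),'fin rel deg: mean',rel[m].mean().round(1) if m.any() else None,'med',np.median(rel[m]).round(1) if m.any() else None,'z',np.median(z[m]).round(0) if m.any() else None,'-> socket yaw', (psi+np.median(rel[m])).round(1) if m.any() else None)
E
python3 fin.py 680 -95.5
```

```text
top 14 psi 12.5 fin rel deg: mean -0.1 med -0.2 z 144.0 -> socket yaw 12.3
scene 13 psi 12.5 fin rel deg: mean -0.5 med -1.4 z 139.0 -> socket yaw 11.1
```

```bash

python3 -m pendant '[{"delta_pos":[-0.01,0,-0.46],"twist":[0,2,0],"grip":0},{"delta_pos":[-0.03,0,-0.91],"twist":[0,4,0],"grip":0},{"delta_pos":[-0.07,0,-1.37],"twist":[0,6,0],"grip":0},{"delta_pos":[-0.13,0,-1.82],"twist":[0,8,0],"grip":0},{"delta_pos":[-0.2,0,-2.27],"twist":[0,10,0],"grip":0}]' ;python3 tq.py 680 -95.5;python3 fin.py 680 -95.5;python3 tq.py 680 -95.5
```

```text
time_s: 9.7
ee_pos: [549.0, -102.0, 131.7]
ee_rot: [-89.9, -0.0, -177.5]
force: [-1.0, -4.4, -4.0]
gripper_width: 25.9
t 9.7 pos [ 549.  -102.   131.7] d 131.1 handle yaw psi 2.47 dir from C 2.84 F [-1.  -4.4 -4. ] T [-1.07  0.58  0.18] M_C 0.75 rxF 0.57
top 11 psi 2.5 fin rel deg: mean -0.3 med 0.4 z 142.0 -> socket yaw 2.9
scene 11 psi 2.5 fin rel deg: mean -0.7 med 0.0 z 141.0 -> socket yaw 2.5
t 9.8 pos [ 549.  -101.8  131.7] d 131.1 handle yaw psi 2.48 dir from C 2.74 F [-1.9 -5.6 -3.2] T [-1.11  0.63 -0.27] M_C 0.45 rxF 0.72
```

```bash

python3 -m pendant '[{"delta_pos":[-0.01,0,-0.46],"twist":[0,2,0],"grip":0},{"delta_pos":[-0.03,0,-0.91],"twist":[0,4,0],"grip":0},{"delta_pos":[-0.07,0,-1.37],"twist":[0,6,0],"grip":0},{"delta_pos":[-0.07,0,-1.37],"twist":[0,6,0],"grip":0},{"delta_pos":[-0.07,0,-1.37],"twist":[0,6,0],"grip":0}]' ;python3 fin.py 680 -95.5;python3 tq.py 680 -95.5
```

```text
time_s: 10.3
ee_pos: [549.2, -88.1, 131.7]
ee_rot: [-89.9, -0.0, 176.5]
force: [-1.6, -6.0, -3.6]
gripper_width: 25.9
top 14 psi -3.5 fin rel deg: mean 0.1 med 0.3 z 143.0 -> socket yaw -3.3
scene 7 psi -3.5 fin rel deg: mean -0.8 med -1.1 z 138.0 -> socket yaw -4.6
t 10.4 pos [549.2 -88.2 131.6] d 131.0 handle yaw psi -3.52 dir from C -3.22 F [-1.4 -5.1 -3.5] T [-0.91  0.54 -0.26] M_C 0.41 rxF 0.67
```

```bash

python3 -m pendant '[{"delta_pos":[-0.01,0,-0.46],"twist":[0,2,0],"grip":0},{"delta_pos":[-0.03,0,-0.91],"twist":[0,4,0],"grip":0},{"delta_pos":[-0.07,0,-1.37],"twist":[0,6,0],"grip":0},{"delta_pos":[-0.07,0,-1.37],"twist":[0,6,0],"grip":0},{"delta_pos":[-0.07,0,-1.37],"twist":[0,6,0],"grip":0}]' ;python3 fin.py 680 -95.5;python3 tq.py 680 -95.5
```

```text
time_s: 10.9
ee_pos: [550.8, -74.6, 131.6]
ee_rot: [-89.9, -0.0, 170.5]
force: [-0.9, -5.9, -4.5]
gripper_width: 25.6
top 13 psi -9.5 fin rel deg: mean -0.6 med -0.5 z 143.0 -> socket yaw -10.0
scene 4 psi -9.5 fin rel deg: mean -0.7 med -0.6 z 141.0 -> socket yaw -10.2
t 11.0 pos [550.8 -74.6 131.6] d 130.9 handle yaw psi -9.51 dir from C -9.2 F [-1.9 -6.  -3.3] T [-0.98  0.55 -0.14] M_C 0.67 rxF 0.81
```

```bash

python3 - <<'E'
from h import *
p,d=imaging.grab_frame('top');crop(p,250,120,350,220,6,'pics/t6.png')
E
```

```text
(no output)
```

View pics/t6.png

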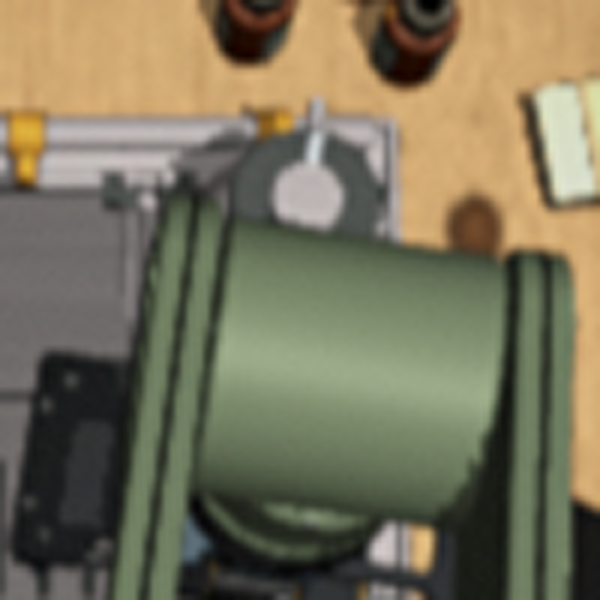

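```bash

python3 -m pendant '[{"delta_pos":[-0.01,0,-0.46],"twist":[0,2,0],"grip":0},{"delta_pos":[-0.03,0,-0.91],"twist":[0,4,0],"grip":0},{"delta_pos":[-0.07,0,-1.37],"twist":[0,6,0],"grip":0},{"delta_pos":[-0.07,0,-1.37],"twist":[0,6,0],"grip":0},{"delta_pos":[-0.07,0,-1.37],"twist":[0,6,0],"grip":0}]' ;python3 fin.py 680 -95.5;python3 tq.py 680 -95.5
```

```text
time_s: 11.55
ee_pos: [553.7, -61.5, 131.6]
ee_rot: [-89.9, -0.0, 164.6]
force: [-0.8, -6.3, -3.8]
gripper_width: 25.9
top 13 psi -15.4 fin rel deg: mean 2.2 med 2.3 z 144.0 -> socket yaw -13.2
scene 4 psi -15.4 fin rel deg: mean 1.4 med 1.9 z 142.0 -> socket yaw -13.5
t 11.65 pos [553.7 -61.5 131.6] d 130.8 handle yaw psi -15.45 dir from C -15.07 F [-0.8 -5.5 -4.1] T [-1.08  0.57  0.04] M_C 0.77 rxF 0.72
```

```bash

python3 -m pendant '[{"delta_pos":[-0.01,0,-0.46],"twist":[0,2,0],"grip":0},{"delta_pos":[-0.03,0,-0.91],"twist":[0,4,0],"grip":0},{"delta_pos":[-0.07,0,-1.37],"twist":[0,6,0],"grip":0},{"delta_pos":[-0.13,0,-1.82],"twist":[0,8,0],"grip":0},{"delta_pos":[-0.13,0,-1.82],"twist":[0,8,0],"grip":0}]' ;python3 fin.py 680 -95.5;python3 tq.py 680 -95.5
```

```text
time_s: 12.15
ee_pos: [559.9, -44.2, 131.5]
ee_rot: [-89.9, -0.0, 156.5]
force: [-1.5, -7.5, -3.9]
gripper_width: 25.9
top 12 psi -23.5 fin rel deg: mean 5.4 med 5.4 z 143.0 -> socket yaw -18.1
scene 2 psi -23.5 fin rel deg: mean 5.7 med 5.7 z 140.0 -> socket yaw -17.8
t 12.25 pos [559.9 -44.3 131.5] d 130.6 handle yaw psi -23.45 dir from C -23.06 F [-1.7 -7.2 -3.7] T [-1.02  0.47  0.09] M_C 1.04 rxF 0.96
```

```bash

python3 -m pendant '[{"delta_pos":[-0.01,0,-0.46],"twist":[0,2,0],"grip":0},{"delta_pos":[-0.03,0,-0.91],"twist":[0,4,0],"grip":0},{"delta_pos":[-0.07,0,-1.37],"twist":[0,6,0],"grip":0},{"delta_pos":[-0.13,0,-1.82],"twist":[0,8,0],"grip":0},{"delta_pos":[-0.13,0,-1.82],"twist":[0,8,0],"grip":0}]' ;python3 fin.py 680 -95.5;python3 tq.py 680 -95.5
```

```text
time_s: 12.75
ee_pos: [568.3, -28.1, 131.5]
ee_rot: [-89.9, 0.0, 148.5]
force: [-2.5, -7.7, -3.7]
gripper_width: 26.0
top 14 psi -31.5 fin rel deg: mean 9.7 med 9.7 z 145.0 -> socket yaw -21.8
scene 0 psi -31.5 fin rel deg: mean None med None z None -> socket yaw None
t 12.85 pos [568.3 -28.2 131.5] d 130.4 handle yaw psi -31.44 dir from C -31.05 F [-1.8 -7.1 -2.9] T [-1.    0.46  0.17] M_C 1.08 rxF 0.91
```

```bash

python3 -m pendant '[{"delta_pos":[-0.03,0,0.91],"twist":[0,-4,0],"grip":0},{"delta_pos":[-0.13,0,1.82],"twist":[0,-8,0],"grip":0},{"delta_pos":[-0.29,0,2.72],"twist":[0,-12,0],"grip":0},{"delta_pos":[-0.51,0,3.61],"twist":[0,-16,0],"grip":0},{"delta_pos":[-0.51,0,3.61],"twist":[0,-16,0],"grip":0}]' ;python3 fin.py 680 -95.5;python3 tq.py 680 -95.5
```

```text
time_s: 13.35
ee_pos: [554.0, -60.7, 131.8]
ee_rot: [-90.1, -0.0, 164.4]
force: [-0.2, -2.1, -4.1]
gripper_width: 25.6
top 11 psi -15.6 fin rel deg: mean -0.2 med -0.0 z 143.0 -> socket yaw -15.6
scene 1 psi -15.6 fin rel deg: mean 0.4 med 0.4 z 145.0 -> socket yaw -15.2
t 13.45 pos [554.1 -60.4 131.7] d 130.7 handle yaw psi -15.66 dir from C -15.58 F [-0.4 -2.9 -4.4] T [-0.43  0.47 -0.4 ] M_C -0.02 rxF 0.38
```

```bash

python3 -m pendant '[{"delta_pos":[0,-0.6,0],"twist":[0,0,0],"grip":0},{"delta_pos":[0,-1.5,0],"twist":[0,0,0],"grip":0},{"delta_pos":[0,-2.5,0],"twist":[0,0,0],"grip":0},{"delta_pos":[0,-4,0],"twist":[0,0,0],"grip":0},{"delta_pos":[0,-5.5,0],"twist":[0,0,0],"grip":0}]'; python3 -m pendant '[{"delta_pos":[0,0,0],"twist":[0,-8,0],"grip":0},{"delta_pos":[0,0,0],"twist":[0,-16,0],"grip":0},{"delta_pos":[0,0,0],"twist":[0,-24,0],"grip":0},{"delta_pos":[0,0,0],"twist":[0,-32,0],"grip":0},{"delta_pos":[0,0,0],"twist":[0,-40,0],"grip":0}]'
python3 -c "
import math
for psi,c in((39.5,(678.2,120.1)),):print(c[0]-131*math.cos(math.radians(psi)),c[1]-131*math.sin(math.radians(psi)))"
python3 go.py 577.1 36.8 185 -140.5
```

```text
time_s: 13.95
ee_pos: [554.1, -59.5, 188.2]
ee_rot: [-90.1, 0.0, 164.5]
force: [0.6, -0.7, -4.5]
gripper_width: 25.6
time_s: 14.45
ee_pos: [554.3, -59.6, 187.9]
ee_rot: [-90.0, 0.1, -155.2]
force: [-0.3, 0.5, -3.9]
gripper_width: 25.5
577.1171795762087 36.77375314361292
t 14.45 at [554.3 -59.6 187.9] yaw [-9.000e+01  1.000e-01 -1.552e+02] q [-7. 18. 94.  0. 68. 58.] F [-0.3  0.5 -3.9] w 25.5
delta [-6.12  0.3  -7.79] twist [ -0.  -14.7  -0.1]
```

```bash

python3 -m pendant '[{"delta_pos":[-2,0.1,-2.5],"twist":[0,-5,0],"grip":0},{"delta_pos":[-4,0.2,-5],"twist":[0,-10,0],"grip":0},{"delta_pos":[-6.1,0.3,-7.8],"twist":[0,-14.7,0],"grip":0},{"delta_pos":[-6.1,0.3,-7.8],"twist":[0,-14.7,0],"grip":0},{"delta_pos":[-6.1,0.3,-7.8],"twist":[0,-14.7,0],"grip":0}]'; python3 -m pendant '[{"delta_pos":[0,0,0],"twist":[0,0,0],"grip":0},{"delta_pos":[0,0,0],"twist":[0,0,0],"grip":0},{"delta_pos":[0,0,0],"twist":[0,0,0],"grip":0},{"delta_pos":[0,0,0],"twist":[0,0,0],"grip":0},{"delta_pos":[0,0,0],"twist":[0,0,0],"grip":0}]'
python3 go.py 577.1 36.8 185 -140.5; python3 drum.py 678 120 175;python3 meas.py
python3 - <<'E'
from h import *
p,d=imaging.grab_frame('scene');crop(p,100,50,300,250,3,'pics/s7.png')
E
```

```text
time_s: 14.95
ee_pos: [577.3, 36.9, 184.4]
ee_rot: [-90.0, 0.0, -140.7]
force: [0.9, -0.3, -3.4]
gripper_width: 25.2
time_s: 15.45
ee_pos: [577.1, 35.3, 183.7]
ee_rot: [-90.0, -0.0, -140.9]
force: [0.3, -0.3, -3.4]
gripper_width: 25.7
t 15.45 at [577.1  35.3 183.7] yaw [ -90.    -0.  -140.9] q [ 2. 20. 92. -0. 68. 53.] F [ 0.3 -0.3 -3.4] w 25.7
delta [-0.09 -0.13 -0.12] twist [-0.  -0.4  0. ]
top few 0
scene few 0
top lid 1 266 [678.70940456 227.03859061] 38.14672395888582 37.682460129628566Traceback (most recent call last):
  File "meas.py", line 23, in <module>
    print(n,'lid',i,len(q),*hexyaw(q))
                            ~~~~~~^^^
  File "meas.py", line 5, in hexyaw
    c=(q.max(0)+q.min(0))/2
       ~~~~~^^^
    return umr_maximum(a, axis, None, out, keepdims, initial, where)
ValueError: zero-size array to reduction operation maximum which has no identity
```

View pics/s7.png

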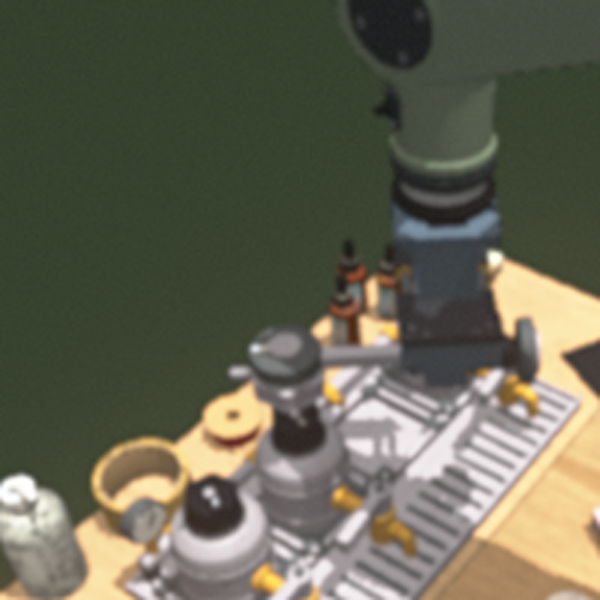

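```bash
python3 drum.py 678 120 168; python3 drum.py 678 120 164;python3 go.py 577.1 36.8 185 -140.5
```

```text
top few 0
scene 309 mean [673.8 121.4 217.9] circ [677.4 118.4] 30.4 slope [ 2.8 -1.3]
top few 0
scene 382 mean [673.  122.7 216.9] circ [677.3 118.9] 30.6 slope [ 4.5 -4. ]
t 15.9 at [577.2  35.7 183.7] yaw [ -90.    -0.  -140.8] q [ 2. 20. 92. -0. 68. 53.] F [ 0.9 -0.5 -3. ] w 25.9
delta [-0.06 -0.13 -0.09] twist [-0.  -0.3  0. ]
```

```bash

python3 -m pendant '[{"delta_pos":[-0.1,1,-0.15],"twist":[0,-0.3,0],"grip":0},{"delta_pos":[-0.1,2,-0.15],"twist":[0,-0.3,0],"grip":0},{"delta_pos":[-0.1,3,-0.15],"twist":[0,-0.3,0],"grip":0},{"delta_pos":[-0.1,3.5,-0.15],"twist":[0,-0.3,0],"grip":0},{"delta_pos":[-0.1,4,-0.15],"twist":[0,-0.3,0],"grip":0}]';python3 -m pendant '[{"delta_pos":[0,0.3,0],"twist":[0,0,0],"grip":0},{"delta_pos":[0,0.6,0],"twist":[0,0,0],"grip":0},{"delta_pos":[0,0.9,0],"twist":[0,0,0],"grip":0},{"delta_pos":[0,1.2,0],"twist":[0,0,0],"grip":0},{"delta_pos":[0,1.2,0],"twist":[0,0,0],"grip":0}]'; python3 tq.py 678.2 120.1;python3 drum.py 678 120 115;python3 fin.py 678.2 120.1
```

```text
time_s: 16.4
ee_pos: [576.8, 37.4, 142.8]
ee_rot: [-90.0, -0.0, -140.5]
force: [0.1, 0.4, -3.5]
gripper_width: 25.9
time_s: 16.9
ee_pos: [576.9, 37.4, 131.4]
ee_rot: [-90.0, -0.0, -140.6]
force: [0.4, -1.6, -4.4]
gripper_width: 25.4
t 16.9 pos [576.9  37.4 131.4] d 130.8 handle yaw psi 39.45 dir from C 39.22 F [ 0.4 -1.6 -4.4] T [-0.39  0.14 -0.11] M_C 0.08 rxF 0.19
top few 0
scene 328 mean [673.4 125.3 165.5] circ [677.5 121. ] 30.4 slope [ 3.  -2.7]
top 14 psi 39.5 fin rel deg: mean 0.1 med 0.2 z 143.0 -> socket yaw 39.7
scene 21 psi 39.5 fin rel deg: mean 0.1 med 0.5 z 140.0 -> socket yaw 40.0
```

```bash

python3 -m pendant '[{"delta_pos":[-0.02,0,-0.69],"twist":[0,3,0],"grip":0},{"delta_pos":[-0.07,0,-1.37],"twist":[0,6,0],"grip":0},{"delta_pos":[-0.16,0,-2.05],"twist":[0,9,0],"grip":0},{"delta_pos":[-0.29,0,-2.72],"twist":[0,12,0],"grip":0},{"delta_pos":[-0.45,0,-3.39],"twist":[0,15,0],"grip":0}]' ;python3 tq.py 678.2 120.1;python3 fin.py 678.2 120.1
python3 -m pendant '[{"delta_pos":[-0.02,0,-0.69],"twist":[0,3,0],"grip":0},{"delta_pos":[-0.07,0,-1.37],"twist":[0,6,0],"grip":0},{"delta_pos":[-0.16,0,-2.05],"twist":[0,9,0],"grip":0},{"delta_pos":[-0.16,0,-2.05],"twist":[0,9,0],"grip":0},{"delta_pos":[-0.16,0,-2.05],"twist":[0,9,0],"grip":0}]' ;python3 tq.py 678.2 120.1;python3 fin.py 678.2 120.1
```

```text
time_s: 17.6
ee_pos: [558.5, 65.5, 131.7]
ee_rot: [-89.9, -0.1, -155.6]
force: [0.2, -5.1, -4.7]
gripper_width: 25.8
t 17.6 pos [558.5  65.5 131.7] d 131.6 handle yaw psi 24.41 dir from C 24.52 F [ 0.2 -5.1 -4.7] T [-0.95  0.35  0.22] M_C 0.84 rxF 0.62
top 12 psi 24.4 fin rel deg: mean 0.1 med 0.3 z 145.0 -> socket yaw 24.7
scene 19 psi 24.4 fin rel deg: mean -0.2 med 0.6 z 140.0 -> socket yaw 25.0
time_s: 18.2
ee_pos: [551.5, 84.9, 131.7]
ee_rot: [-89.9, -0.1, -164.5]
force: [-1.5, -4.6, -3.5]
gripper_width: 25.6
t 18.2 pos [551.5  84.9 131.7] d 131.4 handle yaw psi 15.52 dir from C 15.51 F [-1.5 -4.6 -3.5] T [-0.99  0.47 -0.35] M_C 0.17 rxF 0.52
top 14 psi 15.5 fin rel deg: mean -0.6 med -0.5 z 144.0 -> socket yaw 15.0
scene 18 psi 15.5 fin rel deg: mean 0.1 med 1.0 z 141.0 -> socket yaw 16.5
```

```bash

python3 -m pendant '[{"delta_pos":[-0.01,0,-0.46],"twist":[0,2,0],"grip":0},{"delta_pos":[-0.03,0,-0.91],"twist":[0,4,0],"grip":0},{"delta_pos":[-0.07,0,-1.37],"twist":[0,6,0],"grip":0},{"delta_pos":[-0.13,0,-1.82],"twist":[0,8,0],"grip":0},{"delta_pos":[-0.13,0,-1.82],"twist":[0,8,0],"grip":0}]' ;python3 fin.py 678.2 120.1;python3 tq.py 678.2 120.1
python3 -m pendant '[{"delta_pos":[-0.01,0,-0.46],"twist":[0,2,0],"grip":0},{"delta_pos":[-0.03,0,-0.91],"twist":[0,4,0],"grip":0},{"delta_pos":[-0.07,0,-1.37],"twist":[0,6,0],"grip":0},{"delta_pos":[-0.13,0,-1.82],"twist":[0,8,0],"grip":0},{"delta_pos":[-0.13,0,-1.82],"twist":[0,8,0],"grip":0}]' ;python3 fin.py 678.2 120.1;python3 tq.py 678.2 120.1
```

```text
time_s: 18.8
ee_pos: [548.0, 102.9, 131.6]
ee_rot: [-89.9, -0.1, -172.5]
force: [-0.8, -6.7, -3.1]
gripper_width: 25.7
top 15 psi 7.5 fin rel deg: mean -0.4 med -0.6 z 143.0 -> socket yaw 6.9
scene 12 psi 7.5 fin rel deg: mean -0.3 med -0.0 z 141.0 -> socket yaw 7.5
t 18.9 pos [548.  102.9 131.6] d 131.3 handle yaw psi 7.5 dir from C 7.54 F [-1.2 -6.2 -3.5] T [-1.03  0.43 -0.29] M_C 0.49 rxF 0.79
time_s: 19.4
ee_pos: [547.0, 121.1, 131.6]
ee_rot: [-89.9, -0.1, 179.5]
force: [-0.9, -6.5, -4.1]
gripper_width: 26.3
top 11 psi -0.5 fin rel deg: mean -1.2 med -1.9 z 143.0 -> socket yaw -2.4
scene 7 psi -0.5 fin rel deg: mean -0.4 med -0.1 z 140.0 -> socket yaw -0.6
t 19.5 pos [547.  121.  131.6] d 131.2 handle yaw psi -0.5 dir from C -0.41 F [-0.7 -5.6 -3.8] T [-1.01  0.42 -0.25] M_C 0.48 rxF 0.73
```

```bash

python3 -m pendant '[{"delta_pos":[-0.01,0,-0.46],"twist":[0,2,0],"grip":0},{"delta_pos":[-0.03,0,-0.91],"twist":[0,4,0],"grip":0},{"delta_pos":[-0.07,0,-1.37],"twist":[0,6,0],"grip":0},{"delta_pos":[-0.13,0,-1.82],"twist":[0,8,0],"grip":0},{"delta_pos":[-0.13,0,-1.82],"twist":[0,8,0],"grip":0}]' ;python3 fin.py 678.2 120.1;python3 tq.py 678.2 120.1
python3 -m pendant '[{"delta_pos":[-0.01,0,-0.46],"twist":[0,2,0],"grip":0},{"delta_pos":[-0.03,0,-0.91],"twist":[0,4,0],"grip":0},{"delta_pos":[-0.07,0,-1.37],"twist":[0,6,0],"grip":0},{"delta_pos":[-0.07,0,-1.37],"twist":[0,6,0],"grip":0},{"delta_pos":[-0.07,0,-1.37],"twist":[0,6,0],"grip":0}]' ;python3 fin.py 678.2 120.1;python3 tq.py 678.2 120.1
```

```text
time_s: 20.0
ee_pos: [548.4, 139.3, 131.5]
ee_rot: [-89.9, -0.0, 171.5]
force: [-0.9, -5.3, -3.5]
gripper_width: 25.7
top 15 psi -8.5 fin rel deg: mean -0.9 med -0.5 z 143.0 -> socket yaw -9.0
scene 1 psi -8.5 fin rel deg: mean -0.5 med -0.5 z 143.0 -> socket yaw -9.0
t 20.1 pos [548.4 139.2 131.5] d 131.2 handle yaw psi -8.5 dir from C -8.38 F [-1.1 -5.7 -3.9] T [-0.99  0.46 -0.28] M_C 0.49 rxF 0.76
time_s: 20.6
ee_pos: [551.2, 152.3, 131.5]
ee_rot: [-89.8, -0.0, 165.6]
force: [-0.2, -6.0, -4.5]
gripper_width: 25.6
top 14 psi -14.4 fin rel deg: mean 1.0 med 0.6 z 143.0 -> socket yaw -13.9
scene 1 psi -14.4 fin rel deg: mean 0.2 med 0.2 z 143.0 -> socket yaw -14.2
t 20.7 pos [551.2 152.3 131.5] d 131.1 handle yaw psi -14.43 dir from C -14.22 F [-0.2 -6.2 -3.1] T [-1.08  0.42  0.07] M_C 0.86 rxF 0.79
```

```bash

python3 -m pendant '[{"delta_pos":[-0.01,0,-0.46],"twist":[0,2,0],"grip":0},{"delta_pos":[-0.03,0,-0.91],"twist":[0,4,0],"grip":0},{"delta_pos":[-0.07,0,-1.37],"twist":[0,6,0],"grip":0},{"delta_pos":[-0.13,0,-1.82],"twist":[0,8,0],"grip":0},{"delta_pos":[-0.13,0,-1.82],"twist":[0,8,0],"grip":0}]' ;python3 fin.py 678.2 120.1;python3 tq.py 678.2 120.1
python3 -m pendant '[{"delta_pos":[-0.01,0,-0.46],"twist":[0,2,0],"grip":0},{"delta_pos":[-0.03,0,-0.91],"twist":[0,4,0],"grip":0},{"delta_pos":[-0.07,0,-1.37],"twist":[0,6,0],"grip":0},{"delta_pos":[-0.13,0,-1.82],"twist":[0,8,0],"grip":0},{"delta_pos":[-0.13,0,-1.82],"twist":[0,8,0],"grip":0}]' ;python3 fin.py 678.2 120.1;python3 tq.py 678.2 120.1;python3 go.py 0 0 0
```

```text
time_s: 21.2
ee_pos: [557.0, 169.6, 131.4]
ee_rot: [-89.8, -0.0, 157.5]
force: [-0.9, -6.9, -3.2]
gripper_width: 26.0
top 14 psi -22.5 fin rel deg: mean 5.1 med 5.4 z 143.0 -> socket yaw -17.0
scene 0 psi -22.5 fin rel deg: mean None med None z None -> socket yaw None
t 21.3 pos [556.9 169.5 131.4] d 131.0 handle yaw psi -22.42 dir from C -22.18 F [-0.1 -7.  -4. ] T [-1.02  0.36  0.12] M_C 0.98 rxF 0.86
time_s: 21.8
ee_pos: [565.1, 185.9, 131.3]
ee_rot: [-89.8, -0.0, 149.5]
force: [-1.4, -7.7, -2.7]
gripper_width: 25.6
top 16 psi -30.5 fin rel deg: mean 8.9 med 9.0 z 144.0 -> socket yaw -21.4
scene 0 psi -30.5 fin rel deg: mean None med None z None -> socket yaw None
t 21.9 pos [565.1 185.8 131.4] d 130.8 handle yaw psi -30.42 dir from C -30.17 F [-0.9 -7.6 -3.2] T [-1.    0.34  0.25] M_C 1.17 rxF 0.92
t 21.9 at [565.1 185.8 131.4] yaw [-89.8   0.  149.6] q [ 17.  24.  94.  -0.  63. 138.] F [-0.9 -7.6 -3.2] w 25.6
delta [39.32 13.27 44.6 ] twist [-0.2 -0.  -0. ]
```

```bash

python3 -m pendant '[{"delta_pos":[-0.03,0,0.91],"twist":[0,-4,0],"grip":0},{"delta_pos":[-0.13,0,1.82],"twist":[0,-8,0],"grip":0},{"delta_pos":[-0.29,0,2.72],"twist":[0,-12,0],"grip":0},{"delta_pos":[-0.51,0,3.61],"twist":[0,-16,0],"grip":0},{"delta_pos":[-0.51,0,3.61],"twist":[0,-16,0],"grip":0}]' ;python3 fin.py 678.2 120.1;python3 tq.py 678.2 120.1
python3 -m pendant '[{"delta_pos":[0,-0.6,0],"twist":[0,0,0],"grip":0},{"delta_pos":[0,-1.5,0],"twist":[0,0,0],"grip":0},{"delta_pos":[0,-2.5,0],"twist":[0,0,0],"grip":0},{"delta_pos":[0,-4,0],"twist":[0,0,0],"grip":0},{"delta_pos":[0,-5.5,0],"twist":[0,0,0],"grip":0}]'; python3 -m pendant '[{"delta_pos":[0,0,0],"twist":[0,-8,0],"grip":0},{"delta_pos":[0,0,0],"twist":[0,-16,0],"grip":0},{"delta_pos":[0,0,0],"twist":[0,-24,0],"grip":0},{"delta_pos":[0,0,0],"twist":[0,-32,0],"grip":0},{"delta_pos":[0,0,0],"twist":[0,-40,0],"grip":0}]'
python3 -c "
import math
for psi,c in((38,(677.5,227.6)),):print(c[0]-131*math.cos(math.radians(psi)),c[1]-131*math.sin(math.radians(psi)))"
python3 go.py 574.3 147 185 -142
```

```text
time_s: 22.4
ee_pos: [551.5, 153.3, 131.9]
ee_rot: [-90.1, -0.0, 165.4]
force: [-0.8, -2.0, -3.0]
gripper_width: 25.6
top 16 psi -14.6 fin rel deg: mean -0.6 med -0.8 z 143.0 -> socket yaw -15.4
scene 0 psi -14.6 fin rel deg: mean None med None z None -> socket yaw None
t 22.5 pos [551.5 153.6 131.8] d 131.0 handle yaw psi -14.66 dir from C -14.8 F [-1.3 -2.8 -2.4] T [-0.61  0.43 -0.4 ] M_C 0.0 rxF 0.4
time_s: 23.0
ee_pos: [551.8, 154.7, 188.3]
ee_rot: [-90.1, 0.1, 165.5]
force: [-0.3, 0.4, -3.6]
gripper_width: 25.5
time_s: 23.5
ee_pos: [552.0, 154.6, 188.0]
ee_rot: [-90.0, 0.1, -154.2]
force: [-0.1, 1.3, -3.6]
gripper_width: 25.3
574.2705912775194 146.94834673233876
t 23.5 at [552.  154.6 188. ] yaw [-9.000e+01  1.000e-01 -1.542e+02] q [14. 19. 92.  0. 68. 79.] F [-0.1  1.3 -3.6] w 25.3
delta [-1.68  0.3   1.66] twist [  0.  -12.2  -0.1]
```

```bash

python3 -m pendant '[{"delta_pos":[-0.8,0.1,0.8],"twist":[0,-6,0],"grip":0},{"delta_pos":[-1.7,0.2,1.7],"twist":[0,-12.2,0],"grip":0},{"delta_pos":[-1.7,0.3,1.7],"twist":[0,-12.2,0],"grip":0},{"delta_pos":[-1.7,0.3,1.7],"twist":[0,-12.2,0],"grip":0},{"delta_pos":[-1.7,0.3,1.7],"twist":[0,-12.2,0],"grip":0}]'; python3 go.py 574.3 147 185 -142; python3 drum.py 677.5 227.6 168
```

```text
time_s: 24.0
ee_pos: [573.6, 145.9, 184.0]
ee_rot: [-90.0, 0.0, -142.4]
force: [-1.1, -0.0, -3.4]
gripper_width: 25.6
t 24.0 at [573.6 145.9 184. ] yaw [ -90.     0.  -142.4] q [13. 21. 90.  0. 69. 66.] F [-1.1 -0.  -3.4] w 25.6
delta [-0.12 -0.1  -0.04] twist [ 0.  -0.4 -0. ]
top few 0
scene 431 mean [673.3 228.4 218.1] circ [675.9 227. ] 30.4 slope [ 2.2 -1.7]
```

```bash

python3 -m pendant '[{"delta_pos":[-0.1,1,-0.05],"twist":[0,-0.3,0],"grip":0},{"delta_pos":[-0.1,2,-0.05],"twist":[0,-0.3,0],"grip":0},{"delta_pos":[-0.1,3,-0.05],"twist":[0,-0.3,0],"grip":0},{"delta_pos":[-0.1,3.5,-0.05],"twist":[0,-0.3,0],"grip":0},{"delta_pos":[-0.1,4,-0.05],"twist":[0,-0.3,0],"grip":0}]';python3 -m pendant '[{"delta_pos":[0,0.3,0],"twist":[0,0,0],"grip":0},{"delta_pos":[0,0.6,0],"twist":[0,0,0],"grip":0},{"delta_pos":[0,0.9,0],"twist":[0,0,0],"grip":0},{"delta_pos":[0,1.2,0],"twist":[0,0,0],"grip":0},{"delta_pos":[0,1.2,0],"twist":[0,0,0],"grip":0}]'; python3 tq.py 677.5 227.6;python3 drum.py 677.5 227.6 115;python3 fin.py 677.5 227.6
```

```text
time_s: 24.6
ee_pos: [574.4, 146.4, 142.7]
ee_rot: [-90.0, -0.1, -142.1]
force: [0.5, -0.5, -3.3]
gripper_width: 25.7
time_s: 25.1
ee_pos: [574.4, 146.4, 131.3]
ee_rot: [-90.0, -0.0, -142.0]
force: [0.3, 0.3, -4.3]
gripper_width: 25.4
t 25.1 pos [574.4 146.4 131.3] d 131.2 handle yaw psi 37.95 dir from C 38.22 F [ 0.3  0.3 -4.3] T [-0.14  0.21  0.02] M_C 0.01 rxF -0.0
top few 0
scene 361 mean [670.8 231.6 165.5] circ [676.6 227.1] 30.2 slope [ 4.4 -3. ]
top 12 psi 38.0 fin rel deg: mean -1.2 med -1.0 z 145.0 -> socket yaw 36.9
scene 18 psi 38.0 fin rel deg: mean -1.4 med -1.3 z 141.0 -> socket yaw 36.7
```

```bash

python3 -m pendant '[{"delta_pos":[-0.02,0,-0.69],"twist":[0,3,0],"grip":0},{"delta_pos":[-0.07,0,-1.37],"twist":[0,6,0],"grip":0},{"delta_pos":[-0.16,0,-2.05],"twist":[0,9,0],"grip":0},{"delta_pos":[-0.29,0,-2.72],"twist":[0,12,0],"grip":0},{"delta_pos":[-0.45,0,-3.39],"twist":[0,15,0],"grip":0}]' ;python3 tq.py 677.5 227.6;python3 fin.py 677.5 227.6
python3 -m pendant '[{"delta_pos":[-0.02,0,-0.69],"twist":[0,3,0],"grip":0},{"delta_pos":[-0.07,0,-1.37],"twist":[0,6,0],"grip":0},{"delta_pos":[-0.16,0,-2.05],"twist":[0,9,0],"grip":0},{"delta_pos":[-0.16,0,-2.05],"twist":[0,9,0],"grip":0},{"delta_pos":[-0.16,0,-2.05],"twist":[0,9,0],"grip":0}]' ;python3 tq.py 677.5 227.6;python3 fin.py 677.5 227.6
```

```text
time_s: 25.8
ee_pos: [556.7, 175.9, 131.7]
ee_rot: [-90.0, -0.1, -157.0]
force: [-1.2, -1.1, -4.4]
gripper_width: 26.0
t 25.8 pos [556.7 175.9 131.7] d 131.4 handle yaw psi 22.96 dir from C 23.17 F [-1.2 -1.1 -4.4] T [-0.2   0.38  0.66] M_C 0.73 rxF 0.07
top 12 psi 23.0 fin rel deg: mean -0.4 med -0.4 z 145.0 -> socket yaw 22.6
scene 17 psi 23.0 fin rel deg: mean -0.3 med 1.0 z 141.0 -> socket yaw 24.0
time_s: 26.4
ee_pos: [550.2, 195.3, 131.6]
ee_rot: [-90.0, -0.1, -165.9]
force: [-3.0, 0.3, -3.3]
gripper_width: 25.8
t 26.4 pos [550.2 195.3 131.6] d 131.3 handle yaw psi 14.05 dir from C 14.24 F [-3.   0.3 -3.3] T [0.04 0.78 0.38] M_C 0.25 rxF -0.13
top 14 psi 14.1 fin rel deg: mean -0.6 med -0.6 z 144.0 -> socket yaw 13.4
scene 13 psi 14.1 fin rel deg: mean -0.6 med -0.2 z 140.0 -> socket yaw 13.8
```

```bash

python3 -m pendant '[{"delta_pos":[-0.01,0,-0.46],"twist":[0,2,0],"grip":0},{"delta_pos":[-0.03,0,-0.91],"twist":[0,4,0],"grip":0},{"delta_pos":[-0.07,0,-1.37],"twist":[0,6,0],"grip":0},{"delta_pos":[-0.13,0,-1.82],"twist":[0,8,0],"grip":0},{"delta_pos":[-0.13,0,-1.82],"twist":[0,8,0],"grip":0}]' ;python3 fin.py 677.5 227.6;python3 tq.py 677.5 227.6
python3 -m pendant '[{"delta_pos":[-0.01,0,-0.46],"twist":[0,2,0],"grip":0},{"delta_pos":[-0.03,0,-0.91],"twist":[0,4,0],"grip":0},{"delta_pos":[-0.07,0,-1.37],"twist":[0,6,0],"grip":0},{"delta_pos":[-0.13,0,-1.82],"twist":[0,8,0],"grip":0},{"delta_pos":[-0.13,0,-1.82],"twist":[0,8,0],"grip":0}]' ;python3 fin.py 677.5 227.6;python3 tq.py 677.5 227.6
```

```text
time_s: 27.0
ee_pos: [547.1, 213.4, 131.6]
ee_rot: [-90.0, -0.1, -174.0]
force: [-4.1, -0.9, -3.0]
gripper_width: 25.6
top 16 psi 6.0 fin rel deg: mean -0.6 med -0.6 z 144.0 -> socket yaw 5.4
scene 8 psi 6.0 fin rel deg: mean -0.3 med -0.0 z 142.0 -> socket yaw 6.0
t 27.1 pos [547.1 213.3 131.6] d 131.2 handle yaw psi 6.0 dir from C 6.24 F [-5.  -0.2 -2.3] T [0.05 1.01 0.41] M_C 0.36 rxF -0.04
time_s: 27.6
ee_pos: [546.5, 231.7, 131.5]
ee_rot: [-90.0, -0.1, 178.0]
force: [-5.5, 0.8, -1.8]
gripper_width: 25.4
top 17 psi -2.0 fin rel deg: mean -1.0 med -1.4 z 143.0 -> socket yaw -3.4
scene 3 psi -2.0 fin rel deg: mean -0.5 med -0.1 z 143.0 -> socket yaw -2.2
t 27.7 pos [546.5 231.6 131.6] d 131.1 handle yaw psi -2.01 dir from C -1.76 F [-5.1 -0.1 -2.7] T [0.11 1.15 0.37] M_C 0.4 rxF 0.03
```

```bash

python3 -m pendant '[{"delta_pos":[0.05,0,-0.46],"twist":[0,2,0],"grip":0},{"delta_pos":[0.07,0,-0.91],"twist":[0,4,0],"grip":0},{"delta_pos":[0.03,0,-1.37],"twist":[0,6,0],"grip":0},{"delta_pos":[-0.03,0,-1.82],"twist":[0,8,0],"grip":0},{"delta_pos":[-0.03,0,-1.82],"twist":[0,8,0],"grip":0}]' ;python3 fin.py 677.5 227.6;python3 tq.py 677.5 227.6;python3 go.py 0 0 0
```

```text
time_s: 28.2
ee_pos: [548.3, 249.7, 131.5]
ee_rot: [-90.0, 0.0, 170.0]
force: [-2.2, -1.3, -3.4]
gripper_width: 25.8
top 16 psi -10.0 fin rel deg: mean -1.0 med -0.6 z 142.0 -> socket yaw -10.6
scene 2 psi -10.0 fin rel deg: mean -1.4 med -1.4 z 142.0 -> socket yaw -11.4
t 28.3 pos [548.3 249.7 131.5] d 131.1 handle yaw psi -9.99 dir from C -9.72 F [-1.6 -0.2 -4.6] T [0.06 0.79 0.48] M_C 0.53 rxF 0.06
t 28.3 at [548.3 249.7 131.5] yaw [-90.   0. 170.] q [ 23.  24.  93.   0.  63. 123.] F [-1.6 -0.2 -4.6] w 25.6
delta [49.67 13.13 34.11] twist [ 0.  0. -0.]
```

```bash

python3 -m pendant '[{"delta_pos":[0.03,0,-0.46],"twist":[0,2,0],"grip":0},{"delta_pos":[0.01,0,-0.91],"twist":[0,4,0],"grip":0},{"delta_pos":[-0.03,0,-1.37],"twist":[0,6,0],"grip":0},{"delta_pos":[-0.09,0,-1.82],"twist":[0,8,0],"grip":0},{"delta_pos":[-0.09,0,-1.82],"twist":[0,8,0],"grip":0}]' ;python3 fin.py 677.5 227.6;python3 tq.py 677.5 227.6;python3 go.py 0 0 0
```

```text
time_s: 28.8
ee_pos: [552.7, 267.3, 131.4]
ee_rot: [-90.0, 0.1, 162.0]
force: [-0.3, -1.6, -4.0]
gripper_width: 25.7
top 17 psi -18.0 fin rel deg: mean 2.7 med 2.1 z 142.0 -> socket yaw -15.9
scene 0 psi -18.0 fin rel deg: mean None med None z None -> socket yaw None
t 28.9 pos [552.6 267.2 131.5] d 131.0 handle yaw psi -17.96 dir from C -17.59 F [ 0.3 -1.4 -5.6] T [-0.09  0.43  0.83] M_C 0.99 rxF 0.16
t 28.9 at [552.6 267.2 131.5] yaw [-9.00e+01  1.00e-01  1.62e+02] q [ 25.  25.  91.  -0.  63. 133.] F [ 0.3 -1.4 -5.6] w 25.6
delta [44.35 13.11 42.46] twist [-0.  -0.  -0.1]
```

```bash

python3 -m pendant '[{"delta_pos":[-0.01,0,-0.46],"twist":[0,2,0],"grip":0},{"delta_pos":[-0.03,0,-0.91],"twist":[0,4,0],"grip":0},{"delta_pos":[-0.07,0,-1.37],"twist":[0,6,0],"grip":0},{"delta_pos":[-0.13,0,-1.82],"twist":[0,8,0],"grip":0},{"delta_pos":[-0.15,0,-2],"twist":[0,8.8,0],"grip":0}]' ;python3 fin.py 677.5 227.6;python3 tq.py 677.5 227.6;python3 go.py 0 0 0
```

```text
time_s: 29.4
ee_pos: [560.3, 285.9, 131.5]
ee_rot: [-90.0, 0.1, 153.2]
force: [0.3, -2.5, -5.7]
gripper_width: 25.7
top 17 psi -26.8 fin rel deg: mean 7.4 med 7.4 z 143.0 -> socket yaw -19.5
scene 0 psi -26.8 fin rel deg: mean None med None z None -> socket yaw None
t 29.5 pos [560.3 285.8 131.5] d 130.9 handle yaw psi -26.79 dir from C -26.41 F [ 2.  -2.3 -6.2] T [-0.11  0.29  0.76] M_C 0.91 rxF 0.15
t 29.5 at [560.3 285.8 131.5] yaw [-9.000e+01  1.000e-01  1.532e+02] q [ 26.  26.  89.  -0.  64. 143.] F [ 2.  -2.3 -6.2] w 25.7
delta [37.14 13.11 50.77] twist [-0.  -0.  -0.1]
```

```bash

python3 -m pendant '[{"delta_pos":[-0.03,0,0.91],"twist":[0,-4,0],"grip":0},{"delta_pos":[-0.13,0,1.82],"twist":[0,-8,0],"grip":0},{"delta_pos":[-0.29,0,2.72],"twist":[0,-12,0],"grip":0},{"delta_pos":[-0.39,0,3.17],"twist":[0,-14,0],"grip":0},{"delta_pos":[-0.39,0,3.17],"twist":[0,-14,0],"grip":0}]' ;python3 fin.py 677.5 227.6;python3 tq.py 677.5 227.6
python3 -m pendant '[{"delta_pos":[0,-0.6,0],"twist":[0,0,0],"grip":0},{"delta_pos":[0,-1.5,0],"twist":[0,0,0],"grip":0},{"delta_pos":[0,-2.5,0],"twist":[0,0,0],"grip":0},{"delta_pos":[0,-4,0],"twist":[0,0,0],"grip":0},{"delta_pos":[0,-5.5,0],"twist":[0,0,0],"grip":0}]'; python3 go.py 500 100 200 151.5; python3 meas.py
```

```text
time_s: 30.0
ee_pos: [549.5, 256.3, 132.6]
ee_rot: [-90.1, 0.1, 167.0]
force: [0.5, 1.3, -4.1]
gripper_width: 25.6
top 16 psi -13.0 fin rel deg: mean -1.9 med -2.4 z 145.0 -> socket yaw -15.4
scene 0 psi -13.0 fin rel deg: mean None med None z None -> socket yaw None
t 30.1 pos [549.4 256.5 132.3] d 131.4 handle yaw psi -12.95 dir from C -12.72 F [ 0.1  0.9 -4. ] T [ 0.11  0.25 -0.01] M_C -0.13 rxF -0.12
time_s: 30.6
ee_pos: [548.8, 256.3, 188.0]
ee_rot: [-90.0, 0.0, 167.1]
force: [0.4, 0.0, -3.5]
gripper_width: 25.8
t 30.6 at [548.8 256.3 188. ] yaw [-90.    0.  167.1] q [ 24.  22.  88.   0.  70. 127.] F [ 0.4  0.  -3.5] w 25.8
delta [ 1.28 -1.2  16.33] twist [ 0.  15.6 -0. ]
top lid 1 16 [666.86385653 213.07770408] 14.36268041495015 56.06261713051853
top lid 2 257 [679.44090627 119.65948296] 50.92629736396309 51.334923832028096
top lid 4 257 [681.4856443  -95.84693866] 50.62992847481398 50.006159063486194Traceback (most recent call last):
  File "meas.py", line 23, in <module>
    print(n,'lid',i,len(q),*hexyaw(q))
                            ~~~~~~^^^
  File "meas.py", line 5, in hexyaw
    c=(q.max(0)+q.min(0))/2
       ~~~~~^^^
    return umr_maximum(a, axis, None, out, keepdims, initial, where)
ValueError: zero-size array to reduction operation maximum which has no identity
```

```bash
python3 go.py 500 0 190 160;
```

```text
t 30.8 at [548.8 256.3 187.1] yaw [-90.    0.  167.2] q [ 24.  22.  88.   0.  70. 127.] F [-0.5  0.8 -3.5] w 25.5
delta [-0.94 -0.3  26.07] twist [ 0.   7.2 -0. ]
```

```bash

python3 -m pendant '[{"delta_pos":[-0.2,-0.3,4],"twist":[0,2,0],"grip":0},{"delta_pos":[-0.4,-0.3,9],"twist":[0,4,0],"grip":0},{"delta_pos":[-0.6,-0.3,14],"twist":[0,6,0],"grip":0},{"delta_pos":[-0.9,-0.3,19],"twist":[0,7,0],"grip":0},{"delta_pos":[-0.9,-0.3,23],"twist":[0,7,0],"grip":0}]'; python3 -m pendant '[{"delta_pos":[0,0,0],"twist":[0,0,0],"grip":0},{"delta_pos":[0,0,0],"twist":[0,0,0],"grip":0},{"delta_pos":[0,0,0],"twist":[0,0,0],"grip":0},{"delta_pos":[0,0,0],"twist":[0,0,0],"grip":0},{"delta_pos":[0,0,0],"twist":[0,0,0],"grip":0}]';python3 go.py 399.6 -161.4 120 151.5; python3 meas.py
```

```text
time_s: 31.3
ee_pos: [505.1, 27.5, 188.8]
ee_rot: [-89.9, -0.1, 160.1]
force: [0.1, 0.0, -3.2]
gripper_width: 25.8
time_s: 31.8
ee_pos: [506.7, 30.9, 189.4]
ee_rot: [-90.0, -0.0, 160.3]
force: [0.2, 1.2, -3.3]
gripper_width: 25.5
t 31.8 at [506.7  30.9 189.4] yaw [-90.   -0.  160.3] q [  2.  13. 100.   0.  66. 112.] F [ 0.2  1.2 -3.3] w 25.5
delta [ 3.58  6.95 21.72] twist [-0.   8.8  0. ]
top lid 1 260 [678.91800834 227.02001892] 53.64099790778137 54.24628065924205
top lid 2 260 [679.26884777 119.58745209] 52.22250633233007 51.71849393362721
top lid 4 256 [681.38734718 -95.82105971] 50.294492928349804 50.48652330371713
scene lid 1 205 [674.67949347 228.23733344] 53.352098016632446 53.632432352500096
scene lid 2 170 [675.06893373 120.82813556] 50.8170397907538 51.33867347187674Traceback (most recent call last):
  File "meas.py", line 23, in <module>
    print(n,'lid',i,len(q),*hexyaw(q))
                            ~~~~~~^^^
  File "meas.py", line 5, in hexyaw
    c=(q.max(0)+q.min(0))/2
       ~~~~~^^^
    return umr_maximum(a, axis, None, out, keepdims, initial, where)
ValueError: zero-size array to reduction operation maximum which has no identity
```

```bash

python3 -m pendant '[{"delta_pos":[0.8,0.5,4.5],"twist":[0,2,0],"grip":0},{"delta_pos":[1.6,2,9],"twist":[0,4,0],"grip":0},{"delta_pos":[2.4,4,13.5],"twist":[0,6,0],"grip":0},{"delta_pos":[3.6,6,18],"twist":[0,8.8,0],"grip":0},{"delta_pos":[3.6,7,21.7],"twist":[0,8.8,0],"grip":0}]'; python3 -m pendant '[{"delta_pos":[0,0,0],"twist":[0,0,0],"grip":0},{"delta_pos":[0,0,0],"twist":[0,0,0],"grip":0},{"delta_pos":[0,0,0],"twist":[0,0,0],"grip":0},{"delta_pos":[0,0,0],"twist":[0,0,0],"grip":0},{"delta_pos":[0,0,0],"twist":[0,0,0],"grip":0}]';python3 go.py 399.6 -161.4 15 151.5
```

```text
time_s: 32.5
ee_pos: [395.6, -162.4, 118.4]
ee_rot: [-90.0, -0.2, 151.3]
force: [1.4, 0.6, -3.9]
gripper_width: 25.3
time_s: 33.0
ee_pos: [399.6, -161.2, 120.0]
ee_rot: [-90.0, 0.0, 151.5]
force: [-0.1, -1.0, -3.6]
gripper_width: 25.1
t 33.0 at [ 399.6 -161.2  120. ] yaw [-90.    0.  151.5] q [-24.  11. 116.   0.  54.  95.] F [-0.1 -1.  -3.6] w 25.1
delta [1.00e-02 1.05e+01 2.00e-02] twist [ 0. -0. -0.]
```

```bash

python3 -m pendant '[{"delta_pos":[0,3,0],"twist":[0,0,0],"grip":0},{"delta_pos":[0,6,0],"twist":[0,0,0],"grip":0},{"delta_pos":[0,8.5,0],"twist":[0,0,0],"grip":0},{"delta_pos":[0,9.5,0],"twist":[0,0,0],"grip":0},{"delta_pos":[0,10,0],"twist":[0,0,0],"grip":0}]'; python3 -m pendant '[{"delta_pos":[0,0.2,0],"twist":[0,0,0],"grip":0},{"delta_pos":[0,0.4,0],"twist":[0,0,0],"grip":0},{"delta_pos":[0,0.5,0],"twist":[0,0,0],"grip":0},{"delta_pos":[0,0.5,0],"twist":[0,0,0],"grip":0},{"delta_pos":[0,0.5,0],"twist":[0,0,0],"grip":0}]'
```

```text
time_s: 33.5
ee_pos: [399.1, -161.6, 19.2]
ee_rot: [-90.0, -0.1, 151.4]
force: [0.5, -0.9, -2.7]
gripper_width: 25.8
time_s: 34.0
ee_pos: [399.3, -162.2, 15.1]
ee_rot: [-90.0, 0.1, 151.3]
force: [-0.0, -0.3, -3.0]
gripper_width: 25.3
```

```bash

python3 -m pendant '[{"delta_pos":[0,0.1,0],"twist":[0,0,0],"grip":0},{"delta_pos":[0,0.12,0],"twist":[0,0,0],"grip":0},{"delta_pos":[0,0.12,0],"twist":[0,0,0],"grip":20},{"delta_pos":[0,0.12,0],"twist":[0,0,0],"grip":60},{"delta_pos":[0,0.12,0],"twist":[0,0,0],"grip":100}]'; python3 -m pendant '[{"delta_pos":[0,0,0],"twist":[0,0,0],"grip":100},{"delta_pos":[0,0,0],"twist":[0,0,0],"grip":100},{"delta_pos":[0,0,0],"twist":[0,0,0],"grip":100},{"delta_pos":[0,0,0],"twist":[0,0,0],"grip":100},{"delta_pos":[0,0,0],"twist":[0,0,0],"grip":100}]'; python3 -m pendant '[{"delta_pos":[0,-3,0],"twist":[0,0,0],"grip":100},{"delta_pos":[0,-7,0],"twist":[0,0,0],"grip":100},{"delta_pos":[0,-11,0],"twist":[0,0,0],"grip":100},{"delta_pos":[0,-15,0],"twist":[0,0,0],"grip":100},{"delta_pos":[0,-17,0],"twist":[0,0,0],"grip":100}]'
```

```text
time_s: 34.5
ee_pos: [399.6, -162.3, 13.8]
ee_rot: [-90.0, 0.1, 151.4]
force: [1.2, -0.8, 0.2]
gripper_width: 38.5
time_s: 35.0
ee_pos: [399.0, -162.0, 13.5]
ee_rot: [-90.0, 0.0, 151.4]
force: [-0.3, 0.3, -0.5]
gripper_width: 78.7
time_s: 35.5
ee_pos: [400.3, -162.6, 187.0]
ee_rot: [-90.0, 0.3, 151.4]
force: [0.2, 0.1, -0.2]
gripper_width: 91.9
```

```bash
cat > lev.py <<'E'
from cloud import *
P={1:(587.5,226.9),2:(588.2,119.4),4:(590,-96.2)}
OFF={'top':(2.0,0),'scene':(-1.5,1.0)}
if __name__=='__main__':
  for n in('top','scene'):
    W=cloud(n,imaging.grab_frame(n)[1])
    for i,c in P.items():
        dx,dy,z=W[...,0]-c[0]-OFF[n][0],W[...,1]-c[1]-OFF[n][1],W[...,2]
        r=np.hypot(dx,dy);m=(r<75)&(z>88)&(z<108)&(dx<50)
        if m.sum()<20: print(n,i,'few',m.sum());continue
        h=m&(r>18);q=np.c_[dx[h],dy[h]]
        a=np.degrees(np.arctan2(dy[h],dx[h]));u=np.linalg.svd(q-q.mean(0))[2][0];u=u*np.sign(u@q.mean(0))
        b=m&(r<14)
        print(n,i,m.sum(),'dir',np.median(a).round(1),'line',np.degrees(np.arctan2(u[1],u[0])).round(1),'rmax',np.percentile(r[h],98).round(1),'z',np.median(z[h]).round(1),'boss',dx[b].mean().round(1),dy[b].mean().round(1))
E
python3 lev.py
```

```text
top 1 267 dir 84.6 line 89.0 rmax 73.3 z 100.0 boss -1.1 2.8
top 2 180 dir 95.6 line 121.9 rmax 63.3 z 100.2 boss -1.2 2.5
top 4 181 dir 97.2 line 128.1 rmax 64.8 z 99.6 boss -0.6 3.6
scene 1 269 dir 88.1 line 88.8 rmax 71.8 z 98.2 boss -2.2 3.7
scene 2 161 dir 96.9 line 117.0 rmax 64.0 z 98.1 boss -2.2 3.3
scene 4 117 dir 97.6 line 129.1 rmax 66.1 z 97.4 boss -2.0 3.6
```

```bash
sed -i 's/dx<50/dx<28/' lev.py; python3 lev.py
python3 - <<'E'
from h import *
p,d=imaging.grab_frame('top');crop(p,140,120,390,320,3,'pics/t8.png')
E
```

```text
top 1 257 dir 86.1 line 88.9 rmax 73.3 z 99.9 boss -1.3 2.6
top 2 175 dir 96.0 line 94.2 rmax 63.5 z 100.0 boss -1.2 2.8
top 4 175 dir 97.9 line 97.8 rmax 64.8 z 100.1 boss -0.5 3.4
scene 1 264 dir 87.6 line 88.7 rmax 73.5 z 97.8 boss -2.1 3.5
scene 2 157 dir 97.5 line 93.6 rmax 64.5 z 97.9 boss -2.3 3.6
scene 4 109 dir 99.7 line 96.2 rmax 65.0 z 97.8 boss -1.8 4.0
```

View pics/t8.png

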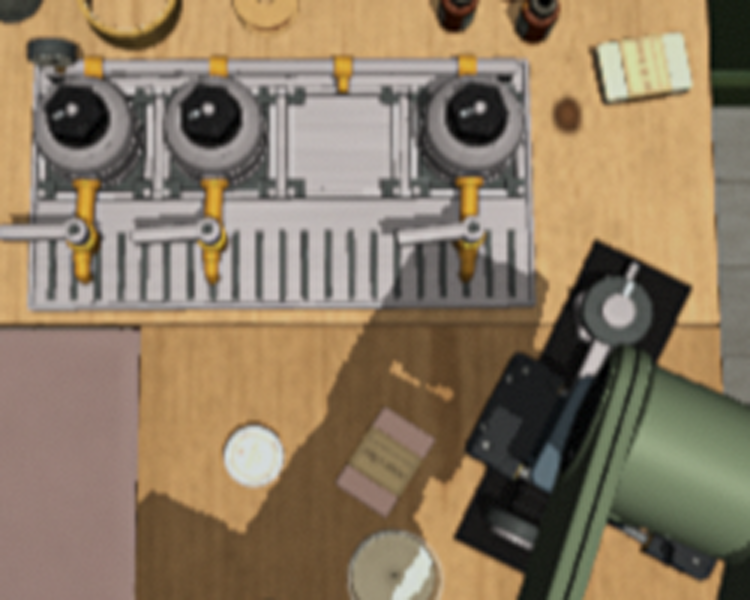

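```bash
python3 -m pendant '[{"delta_pos":[0,0,0],"twist":[0,-8.5,0],"grip":55},{"delta_pos":[0,0,0],"twist":[0,-17,0],"grip":55},{"delta_pos":[0,0,0],"twist":[0,-25.5,0],"grip":55},{"delta_pos":[0,0,0],"twist":[0,-34,0],"grip":55},{"delta_pos":[0,0,0],"twist":[0,-42.5,0],"grip":55}]' 20; python3 -m pendant '[{"delta_pos":[0,0,0],"twist":[0,-8.5,0],"grip":55},{"delta_pos":[0,0,0],"twist":[0,-17,0],"grip":55},{"delta_pos":[0,0,0],"twist":[0,-25.5,0],"grip":55},{"delta_pos":[0,0,0],"twist":[0,-34,0],"grip":55},{"delta_pos":[0,0,0],"twist":[0,-42.5,0],"grip":55}]'; python3 go.py 584.9 -54.5 170 -83
```

```text
time_s: 36.25
ee_pos: [397.9, -161.5, 181.4]
ee_rot: [-90.2, -0.2, -165.8]
force: [-1.0, 0.2, 0.2]
gripper_width: 53.9
time_s: 36.75
ee_pos: [397.9, -161.5, 181.5]
ee_rot: [-90.2, -0.0, -123.3]
force: [-0.7, 0.5, 0.1]
gripper_width: 50.5
t 36.75 at [ 397.9 -161.5  181.5] yaw [ -90.2   -0.  -123.3] q [-24.   7. 110.  -0.  63.  10.] F [-0.7  0.5  0.1] w 50.5
delta [-19.21   1.09   9.76] twist [  0.3 -40.3  -0. ]
```

```bash
python3 -m pendant '[{"delta_pos":[-4,0.2,2],"twist":[0,-8,0],"grip":55},{"delta_pos":[-8,0.4,4],"twist":[0,-16,0],"grip":55},{"delta_pos":[-12,0.8,6],"twist":[0,-24,0],"grip":55},{"delta_pos":[-16,1.1,8],"twist":[0,-32,0],"grip":55},{"delta_pos":[-19.2,1.1,9.8],"twist":[0,-40.3,0],"grip":55}]'; python3 -m pendant '[{"delta_pos":[0,0,0],"twist":[0,0,0],"grip":55},{"delta_pos":[0,0,0],"twist":[0,0,0],"grip":55},{"delta_pos":[0,0,0],"twist":[0,0,0],"grip":55},{"delta_pos":[0,0,0],"twist":[0,0,0],"grip":55},{"delta_pos":[0,0,0],"twist":[0,0,0],"grip":55}]'; python3 go.py 584.9 -54.5 78 -83
python3 - <<'E'
from h import *
p,d=imaging.grab_frame('scene');crop(p,200,60,370,230,4,'pics/s9.png')
E
```

```text
time_s: 37.25
ee_pos: [587.4, -54.8, 169.3]
ee_rot: [-90.3, 0.1, -83.0]
force: [0.2, -0.9, -0.2]
gripper_width: 50.1
time_s: 37.75
ee_pos: [586.2, -57.1, 172.7]
ee_rot: [-90.0, -0.0, -83.4]
force: [-0.3, 0.0, -0.2]
gripper_width: 50.1
t 37.75 at [586.2 -57.1 172.7] yaw [-90.   -0.  -83.4] q [ -7.  21.  91.  -0.  67. -13.] F [-0.3  0.  -0.2] w 50.1
delta [-0.27  9.47 -0.1 ] twist [ 0.  -0.4  0. ]
```

View pics/s9.png

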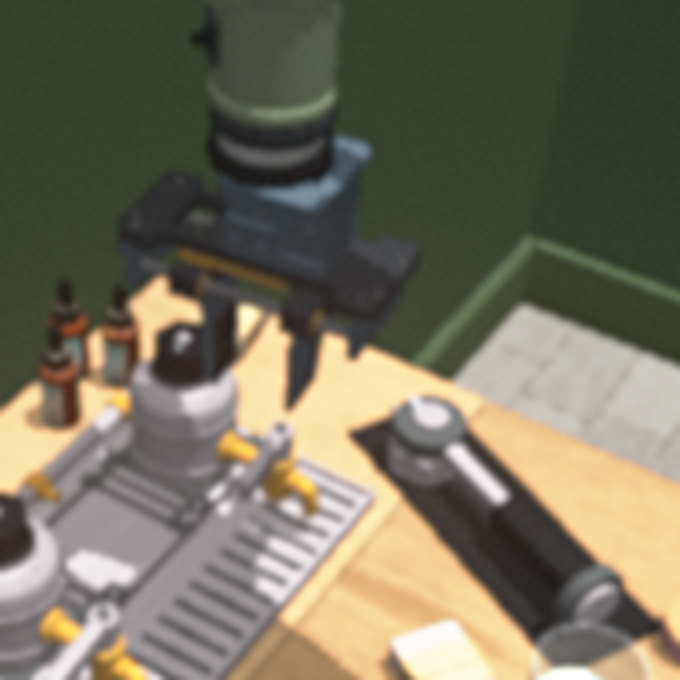

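```bash
python3 -m pendant '[{"delta_pos":[-0.25,2,-0.1],"twist":[0,-0.4,0],"grip":55},{"delta_pos":[-0.25,4,-0.1],"twist":[0,-0.4,0],"grip":55},{"delta_pos":[-0.25,6,-0.1],"twist":[0,-0.4,0],"grip":55},{"delta_pos":[-0.25,7,-0.1],"twist":[0,-0.4,0],"grip":55},{"delta_pos":[-0.25,7,-0.1],"twist":[0,-0.4,0],"grip":55}]';  python3 go.py 584.9 -54.5 78 -83
```

```text
time_s: 38.3
ee_pos: [584.6, -54.2, 101.4]
ee_rot: [-90.2, 0.0, -83.0]
force: [-0.4, 0.0, -0.3]
gripper_width: 50.3
t 38.3 at [584.6 -54.2 101.4] yaw [-90.2   0.  -83. ] q [ -6.  25.  97.  -0.  58. -13.] F [-0.4  0.  -0.3] w 50.3
delta [0.03 2.34 0.03] twist [ 0.2  0.  -0. ]
```

```bash
python3 -m pendant '[{"delta_pos":[0,1.2,0],"twist":[0,0,0],"grip":55},{"delta_pos":[0,2.3,0],"twist":[0,0,0],"grip":55},{"delta_pos":[0,2.3,0],"twist":[0,0,0],"grip":55},{"delta_pos":[0,2.3,0],"twist":[0,0,0],"grip":0},{"delta_pos":[0,2.3,0],"twist":[0,0,0],"grip":0}]' 15;python3 -m pendant '[{"delta_pos":[0,0,0],"twist":[0,0,0],"grip":0},{"delta_pos":[0,0,0],"twist":[0,0,0],"grip":0},{"delta_pos":[0,0,0],"twist":[0,0,0],"grip":0},{"delta_pos":[0,0,0],"twist":[0,0,0],"grip":0},{"delta_pos":[0,0,0],"twist":[0,0,0],"grip":0}]';  python3 go.py 584.9 -54.5 78 -83
```

```text
time_s: 38.8
ee_pos: [586.1, -54.1, 79.9]
ee_rot: [-89.9, -0.0, -82.9]
force: [0.4, -0.2, -0.3]
gripper_width: 37.3
time_s: 39.3
ee_pos: [584.8, -54.1, 79.7]
ee_rot: [-90.1, 0.0, -83.0]
force: [-3.3, -0.4, 3.5]
gripper_width: 11.9
t 39.3 at [584.8 -54.1  79.7] yaw [-90.1   0.  -83. ] q [ -6.  26.  99.  -0.  56. -13.] F [-3.3 -0.4  3.5] w 11.9
delta [0.04 0.17 0.  ] twist [ 0.1  0.  -0. ]
```

```bash
python3 -m pendant '[{"delta_pos":[0.04,0,-0.59],"twist":[0,-8,0],"grip":0},{"delta_pos":[0.16,0,-1.17],"twist":[0,-16,0],"grip":0},{"delta_pos":[0.37,0,-1.72],"twist":[0,-24,0],"grip":0},{"delta_pos":[0.64,0,-2.25],"twist":[0,-32,0],"grip":0},{"delta_pos":[0.92,0,-2.63],"twist":[0,-38.4,0],"grip":0}]';python3 -m pendant '[{"delta_pos":[0,0,0],"twist":[0,0,0],"grip":0},{"delta_pos":[0,0,0],"twist":[0,0,0],"grip":0},{"delta_pos":[0,0,0],"twist":[0,0,0],"grip":0},{"delta_pos":[0,0,0],"twist":[0,0,0],"grip":0},{"delta_pos":[0,0,0],"twist":[0,0,0],"grip":0}]';  python3 go.py 559.8 -66.4 78 -44.6
```

```text
time_s: 39.8
ee_pos: [560.7, -66.1, 79.7]
ee_rot: [-89.9, -0.0, -44.3]
force: [-1.5, 1.1, 1.2]
gripper_width: 11.8
time_s: 40.3
ee_pos: [560.8, -66.1, 79.7]
ee_rot: [-90.0, 0.0, -44.6]
force: [-1.5, 5.0, 4.9]
gripper_width: 11.8
t 40.3 at [560.8 -66.1  79.7] yaw [-90.    0.  -44.6] q [ -8.  24. 102.   0.  54. -53.] F [-1.5  5.   4.9] w 11.8
delta [-0.05  0.17 -0.09] twist [-0.  0. -0.]
```

```bash
python3 -m pendant '[{"delta_pos":[0,0,0],"twist":[0,0,0],"grip":55},{"delta_pos":[0,0,0],"twist":[0,0,0],"grip":55},{"delta_pos":[0,0,0],"twist":[0,0,0],"grip":55},{"delta_pos":[0,0,0],"twist":[0,0,0],"grip":55},{"delta_pos":[0,0,0],"twist":[0,0,0],"grip":55}]';python3 -m pendant '[{"delta_pos":[0,-2,0],"twist":[0,0,0],"grip":55},{"delta_pos":[0,-4,0],"twist":[0,8,0],"grip":55},{"delta_pos":[0,-7,0],"twist":[0,16,0],"grip":55},{"delta_pos":[0,-9,0],"twist":[0,24,0],"grip":55},{"delta_pos":[0,-9,0],"twist":[0,32,0],"grip":55}]';  python3 lev.py
python3 -c "
import math
for a,c in((94,(588.2,119.4)),(89.5,(587.5,226.9))):print(c[0]+42*math.cos(math.radians(a)),c[1]+42*math.sin(math.radians(a)))"
python3 go.py 585.3 161.3 170 -86
```

```text
time_s: 40.8
ee_pos: [560.8, -66.6, 79.4]
ee_rot: [-90.0, -0.0, -44.6]
force: [0.5, -0.8, 0.7]
gripper_width: 48.6
time_s: 41.3
ee_pos: [562.8, -66.8, 172.9]
ee_rot: [-89.6, -0.2, -76.9]
force: [0.4, 0.9, -0.4]
gripper_width: 50.1
top 1 259 dir 86.6 line 88.9 rmax 73.5 z 100.2 boss -1.1 2.4
top 2 172 dir 95.4 line 93.7 rmax 63.5 z 100.2 boss -1.0 2.8
top 4 few 1
scene 1 266 dir 88.4 line 88.7 rmax 72.9 z 98.0 boss -2.0 3.6
scene 2 159 dir 97.9 line 93.8 rmax 64.4 z 98.0 boss -2.4 3.5
scene 4 104 dir 131.1 line 137.1 rmax 64.2 z 98.0 boss -1.1 4.4
585.2702281027467 161.2976901109126
587.8665144909316 268.8984007686952
t 41.4 at [561.  -66.6 170.2] yaw [-89.9  -0.  -76.5] q [ -8.  19.  95.  -0.  66. -21.] F [ 0.2  0.6 -1.2] w 49.6
delta [-2.159e+01  2.000e-02  7.670e+00] twist [-0.1  9.5  0. ]
```

```bash
python3 -m pendant '[{"delta_pos":[-4.5,0,1.6],"twist":[0,2,0],"grip":55},{"delta_pos":[-9,0,3.2],"twist":[0,4,0],"grip":55},{"delta_pos":[-13.5,0,4.8],"twist":[0,6,0],"grip":55},{"delta_pos":[-18,0,6.4],"twist":[0,8,0],"grip":55},{"delta_pos":[-21.6,0,7.7],"twist":[0,9.5,0],"grip":55}]'; python3 -m pendant '[{"delta_pos":[0,0,0],"twist":[0,0,0],"grip":55},{"delta_pos":[0,0,0],"twist":[0,0,0],"grip":55},{"delta_pos":[0,0,0],"twist":[0,0,0],"grip":55},{"delta_pos":[0,0,0],"twist":[0,0,0],"grip":55},{"delta_pos":[0,0,0],"twist":[0,0,0],"grip":55}]'; python3 go.py 585.3 161.3 100 -86
```

```text
time_s: 41.9
ee_pos: [584.9, 163.9, 168.6]
ee_rot: [-90.1, -0.0, -85.9]
force: [0.4, -1.1, 0.5]
gripper_width: 50.2
time_s: 42.4
ee_pos: [585.3, 160.3, 169.6]
ee_rot: [-90.0, -0.0, -86.1]
force: [0.0, 0.6, 0.2]
gripper_width: 50.4
t 42.4 at [585.3 160.3 169.6] yaw [-90.   -0.  -86.1] q [14. 23. 89. -0. 68. 10.] F [0.  0.6 0.2] w 50.4
delta [-0.11  6.96  0.  ] twist [ 0.  -0.1  0. ]
```

```bash
python3 -m pendant '[{"delta_pos":[-0.1,2,0],"twist":[0,0,0],"grip":55},{"delta_pos":[-0.1,4,0],"twist":[0,0,0],"grip":55},{"delta_pos":[-0.1,6,0],"twist":[0,0,0],"grip":55},{"delta_pos":[-0.1,7,0],"twist":[0,0,0],"grip":55},{"delta_pos":[-0.1,7,0],"twist":[0,0,0],"grip":55}]'; python3 -m pendant '[{"delta_pos":[0,1.2,0],"twist":[0,0,0],"grip":55},{"delta_pos":[0,2.1,0],"twist":[0,0,0],"grip":55},{"delta_pos":[0,2.1,0],"twist":[0,0,0],"grip":55},{"delta_pos":[0,2.1,0],"twist":[0,0,0],"grip":0},{"delta_pos":[0,2.1,0],"twist":[0,0,0],"grip":0}]' 15;python3 -m pendant '[{"delta_pos":[0,0,0],"twist":[0,0,0],"grip":0},{"delta_pos":[0,0,0],"twist":[0,0,0],"grip":0},{"delta_pos":[0,0,0],"twist":[0,0,0],"grip":0},{"delta_pos":[0,0,0],"twist":[0,0,0],"grip":0},{"delta_pos":[0,0,0],"twist":[0,0,0],"grip":0}]';  python3 go.py 585.3 161.3 78 -44.6
```

```text
time_s: 42.9
ee_pos: [584.4, 161.7, 98.2]
ee_rot: [-90.2, -0.0, -86.1]
force: [-0.6, 0.2, -0.2]
gripper_width: 49.6
time_s: 43.4
ee_pos: [585.6, 162.7, 78.9]
ee_rot: [-89.9, 0.0, -86.0]
force: [-0.6, 0.0, -0.5]
gripper_width: 37.3
time_s: 43.9
ee_pos: [584.9, 162.6, 78.7]
ee_rot: [-90.0, 0.0, -86.1]
force: [-2.5, 1.1, 2.3]
gripper_width: 11.7
t 43.9 at [584.9 162.6  78.7] yaw [-90.    0.  -86.1] q [14. 27. 96.  0. 57. 10.] F [-2.5  1.1  2.3] w 11.7
delta [0.14 0.07 0.03] twist [  0.  -41.5  -0. ]
```

```bash
python3 -m pendant '[{"delta_pos":[0.05,0,-0.62],"twist":[0,-8.3,0],"grip":0},{"delta_pos":[0.18,0,-1.23],"twist":[0,-16.6,0],"grip":0},{"delta_pos":[0.4,0,-1.81],"twist":[0,-24.9,0],"grip":0},{"delta_pos":[0.7,0,-2.35],"twist":[0,-33.2,0],"grip":0},{"delta_pos":[1.08,0,-2.85],"twist":[0,-41.5,0],"grip":0}]';python3 -m pendant '[{"delta_pos":[0,0,0],"twist":[0,0,0],"grip":0},{"delta_pos":[0,0,0],"twist":[0,0,0],"grip":0},{"delta_pos":[0,0,0],"twist":[0,0,0],"grip":55},{"delta_pos":[0,0,0],"twist":[0,0,0],"grip":55},{"delta_pos":[0,0,0],"twist":[0,0,0],"grip":55}]';python3 -m pendant '[{"delta_pos":[0,0,0],"twist":[0,0,0],"grip":55},{"delta_pos":[0,0,0],"twist":[0,0,0],"grip":55},{"delta_pos":[0,-3,0],"twist":[0,0,0],"grip":55},{"delta_pos":[0,-6,0],"twist":[0,8,0],"grip":55},{"delta_pos":[0,-9,0],"twist":[0,16,0],"grip":55}]';python3 lev.py; python3 go.py 587.9 268.9 170 -90.5
```

```text
time_s: 44.4
ee_pos: [558.2, 150.2, 78.7]
ee_rot: [-89.9, -0.0, -44.2]
force: [1.7, 1.2, -0.6]
gripper_width: 12.0
time_s: 44.9
ee_pos: [557.4, 149.7, 78.3]
ee_rot: [-90.0, 0.0, -44.6]
force: [0.5, 0.0, 0.8]
gripper_width: 33.0
time_s: 45.4
ee_pos: [557.3, 149.7, 169.3]
ee_rot: [-90.0, 0.0, -60.9]
force: [0.5, -0.5, -0.9]
gripper_width: 50.2
top 1 few 2
top 2 few 12
top 4 162 dir 133.4 line 134.9 rmax 63.7 z 99.6 boss -0.8 3.3
scene 1 206 dir 93.1 line 73.7 rmax 74.4 z 97.9 boss -2.1 3.7
scene 2 133 dir 133.4 line 136.2 rmax 63.7 z 98.6 boss -1.5 3.2
scene 4 105 dir 131.7 line 136.9 rmax 63.8 z 97.9 boss -0.6 4.7
t 45.5 at [560.2 150.4 173. ] yaw [-89.5  -0.1 -60.6] q [ 14.  20.  93.  -0.  66. -15.] F [ 1.3  0.2 -0.2] w 50.0
delta [-8.97  0.35  8.22] twist [-0.5 29.9  0. ]
```

```bash
python3 -m pendant '[{"delta_pos":[-2.5,0.2,2],"twist":[0,8,0],"grip":55},{"delta_pos":[-5,0.3,4],"twist":[0,16,0],"grip":55},{"delta_pos":[-7.5,0.3,6],"twist":[0,24,0],"grip":55},{"delta_pos":[-9,0.3,8.2],"twist":[0,29.9,0],"grip":55},{"delta_pos":[-9,0.3,8.2],"twist":[0,29.9,0],"grip":55}]'; python3 -m pendant '[{"delta_pos":[0,0,0],"twist":[0,0,0],"grip":55},{"delta_pos":[0,0,0],"twist":[0,0,0],"grip":55},{"delta_pos":[0,0,0],"twist":[0,0,0],"grip":55},{"delta_pos":[0,0,0],"twist":[0,0,0],"grip":55},{"delta_pos":[0,0,0],"twist":[0,0,0],"grip":55}]'; python3 go.py 587.9 268.9 100 -90.5
python3 - <<'E'
from h import *
p,d=imaging.grab_frame('scene');crop(p,90,60,290,260,3,'pics/s10.png')
E
```

```text
time_s: 46.0
ee_pos: [585.2, 271.3, 163.9]
ee_rot: [-90.0, 0.0, -90.3]
force: [-0.7, -1.1, -0.1]
gripper_width: 50.4
time_s: 46.5
ee_pos: [584.7, 267.9, 165.7]
ee_rot: [-90.0, -0.0, -90.5]
force: [-0.1, 0.1, 0.4]
gripper_width: 50.5
t 46.5 at [584.7 267.9 165.7] yaw [-90.   -0.  -90.5] q [24. 26. 84. -0. 69. 24.] F [-0.1  0.1  0.4] w 50.5
delta [-0.1   6.57  0.32] twist [-0.  0.  0.]
```

View pics/s10.png

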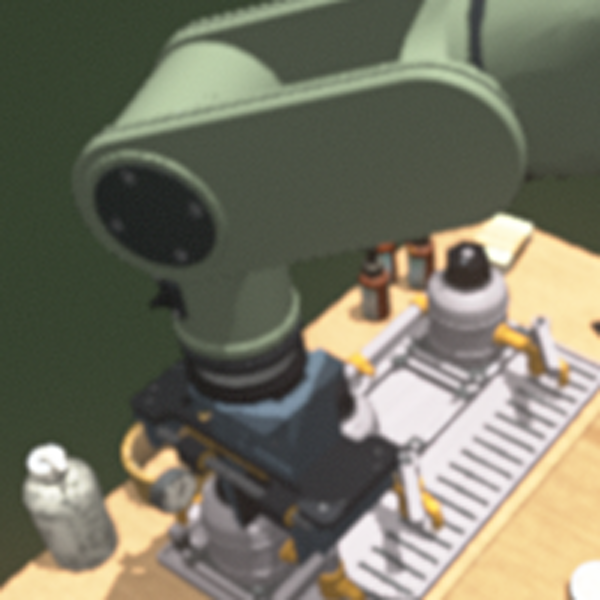

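```bash
python3 -m pendant '[{"delta_pos":[-0.1,2,0.3],"twist":[0,0,0],"grip":55},{"delta_pos":[-0.1,4,0.3],"twist":[0,0,0],"grip":55},{"delta_pos":[-0.1,6,0.3],"twist":[0,0,0],"grip":55},{"delta_pos":[-0.1,6.6,0.3],"twist":[0,0,0],"grip":55},{"delta_pos":[-0.1,6.6,0.3],"twist":[0,0,0],"grip":55}]'; python3 -m pendant '[{"delta_pos":[0,1.2,0],"twist":[0,0,0],"grip":55},{"delta_pos":[0,2.1,0],"twist":[0,0,0],"grip":55},{"delta_pos":[0,2.1,0],"twist":[0,0,0],"grip":55},{"delta_pos":[0,2.1,0],"twist":[0,0,0],"grip":0},{"delta_pos":[0,2.1,0],"twist":[0,0,0],"grip":0}]' 15;python3 -m pendant '[{"delta_pos":[0,0,0],"twist":[0,0,0],"grip":0},{"delta_pos":[0,0,0],"twist":[0,0,0],"grip":0},{"delta_pos":[0,0,0],"twist":[0,0,0],"grip":0},{"delta_pos":[0,0,0],"twist":[0,0,0],"grip":0},{"delta_pos":[0,0,0],"twist":[0,0,0],"grip":0}]';  python3 go.py 587.9 268.9 78 -44.6
```

```text
time_s: 47.05
ee_pos: [587.3, 269.2, 98.7]
ee_rot: [-90.1, -0.0, -90.4]
force: [0.5, 0.6, 0.1]
gripper_width: 50.2
time_s: 47.55
ee_pos: [588.1, 269.6, 78.9]
ee_rot: [-89.9, 0.0, -90.4]
force: [0.0, -1.1, -0.0]
gripper_width: 37.2
time_s: 48.05
ee_pos: [587.3, 269.7, 78.7]
ee_rot: [-90.0, 0.0, -90.4]
force: [-2.7, 1.6, 3.0]
gripper_width: 12.1
t 48.05 at [587.3 269.7  78.7] yaw [-90.    0.  -90.4] q [24. 31. 90.  0. 59. 24.] F [-2.7  1.6  3. ] w 12.1
delta [0.07 0.07 0.06] twist [  0.  -45.8  -0. ]
```

```bash
python3 -m pendant '[{"delta_pos":[0.05,0,-0.63],"twist":[0,-8.5,0],"grip":0},{"delta_pos":[0.19,0,-1.25],"twist":[0,-17,0],"grip":0},{"delta_pos":[0.42,0,-1.84],"twist":[0,-25.5,0],"grip":0},{"delta_pos":[0.73,0,-2.39],"twist":[0,-34,0],"grip":0},{"delta_pos":[1.12,0,-2.89],"twist":[0,-42.5,0],"grip":0}]';python3 -m pendant '[{"delta_pos":[0.01,0,-0.25],"twist":[0,-3.3,0],"grip":0},{"delta_pos":[0.01,0,-0.25],"twist":[0,-3.3,0],"grip":0},{"delta_pos":[0.01,0,-0.25],"twist":[0,-3.3,0],"grip":55},{"delta_pos":[0.01,0,-0.25],"twist":[0,-3.3,0],"grip":55},{"delta_pos":[0.01,0,-0.25],"twist":[0,-3.3,0],"grip":55}]';python3 -m pendant '[{"delta_pos":[0,0,0],"twist":[0,0,0],"grip":55},{"delta_pos":[0,0,0],"twist":[0,0,0],"grip":55},{"delta_pos":[0,-3,0],"twist":[0,0,0],"grip":55},{"delta_pos":[0,-6,0],"twist":[0,8,0],"grip":55},{"delta_pos":[0,-9,0],"twist":[0,16,0],"grip":55}]';python3 go.py 480 130 250 -90.5
```

```text
time_s: 48.55
ee_pos: [560.0, 259.1, 78.7]
ee_rot: [-89.8, -0.1, -47.6]
force: [3.1, 1.0, -1.6]
gripper_width: 11.5
time_s: 49.05
ee_pos: [556.7, 256.5, 78.4]
ee_rot: [-90.1, 0.0, -44.7]
force: [0.0, 0.3, -0.1]
gripper_width: 32.8
time_s: 49.55
ee_pos: [556.7, 256.6, 169.3]
ee_rot: [-90.0, -0.0, -61.0]
force: [-0.6, -0.3, -0.8]
gripper_width: 50.1
t 49.55 at [556.7 256.6 169.3] yaw [-90.  -0. -61.] q [24. 23. 88. -0. 68. -5.] F [-0.6 -0.3 -0.8] w 50.1
delta [  7.35  -8.06 -12.86] twist [ 0.  29.5  0. ]
```

```bash
python3 -m pendant '[{"delta_pos":[0,-4,0],"twist":[0,0,0],"grip":55},{"delta_pos":[2,-8,-4],"twist":[0,0,0],"grip":55},{"delta_pos":[4,-12,-8],"twist":[0,0,0],"grip":55},{"delta_pos":[6,-13,-12],"twist":[0,0,0],"grip":55},{"delta_pos":[7,-13,-16],"twist":[0,0,0],"grip":55}]'; python3 -m pendant '[{"delta_pos":[3,0,-4],"twist":[0,0,0],"grip":55},{"delta_pos":[6,0,-7],"twist":[0,0,0],"grip":55},{"delta_pos":[6,0,-7],"twist":[0,0,0],"grip":55},{"delta_pos":[6,0,-7],"twist":[0,0,0],"grip":55},{"delta_pos":[6,0,-7],"twist":[0,0,0],"grip":55}]'; python3 lev.py;python3 wr2.py 2>/dev/null|grep -v '\[('
python3 - <<'E'
from h import *
p,d=imaging.grab_frame('top');crop(p,140,120,390,320,3,'pics/t11.png')
p,d=imaging.grab_frame('scene');crop(p,110,110,410,300,2.6,'pics/s11.png')
E
```

```text
time_s: 50.05
ee_pos: [455.3, 119.4, 300.5]
ee_rot: [-89.7, -0.1, -60.6]
force: [-0.9, -0.5, -0.3]
gripper_width: 49.6
time_s: 50.55
ee_pos: [423.6, 34.5, 298.1]
ee_rot: [-90.0, 0.0, -60.6]
force: [0.8, 0.4, -0.2]
gripper_width: 50.4
top 1 196 dir 134.9 line 95.2 rmax 73.7 z 99.9 boss -1.7 2.3
top 2 181 dir 135.1 line 136.0 rmax 63.3 z 99.7 boss -1.2 2.3
top 4 160 dir 133.5 line 135.3 rmax 64.0 z 100.2 boss -1.1 3.3
scene 1 175 dir 132.9 line 91.1 rmax 74.3 z 98.4 boss -1.4 3.0
scene 2 135 dir 133.1 line 136.1 rmax 64.0 z 99.0 boss -1.4 2.9
scene 4 99 dir 131.3 line 136.3 rmax 63.0 z 98.7 boss -0.7 4.6
drum [ 529.76528216 -217.52977084] (529.1500244140625, -218.17239379882812) 27.7838134765625 53.794163017133314
grip mean [ 402.56348359 -156.86615524] yaw drum-grip -25.841045036667627 grip line -25.66673146859666 z 44.632705380588014
knob [ 348.38422344 -129.28005238] grip pt pred [ 400.82648514 -155.0687547 ]
drum [ 527.06663782 -217.77485202] (526.2348022460938, -218.635986328125) 12.92398738861084 52.88173963462647
grip mean [ 399.51887632 -153.21363703] yaw drum-grip -27.306920118305282 grip line -26.154102264625777 z 42.733115236843446
knob [ 344.29463154 -124.36572068] grip pt pred [ 399.26620915 -152.84862912]
```

View pics/t11.png

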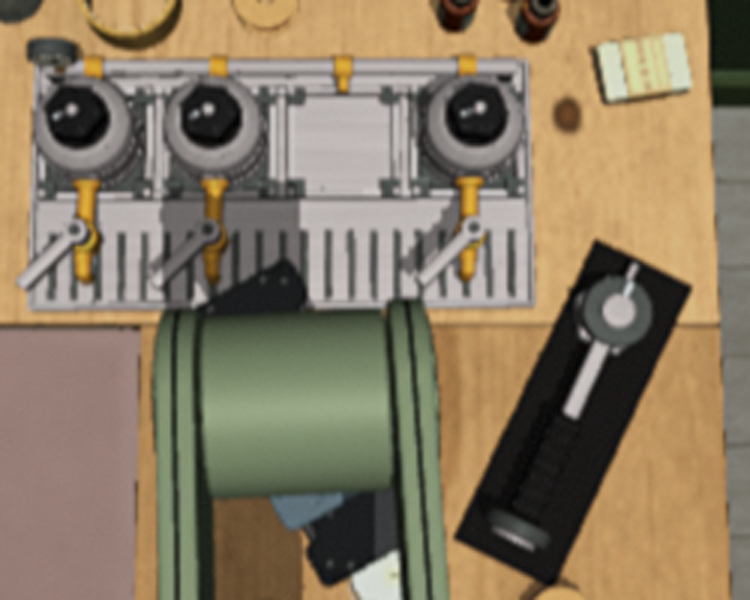

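View pics/s11.png

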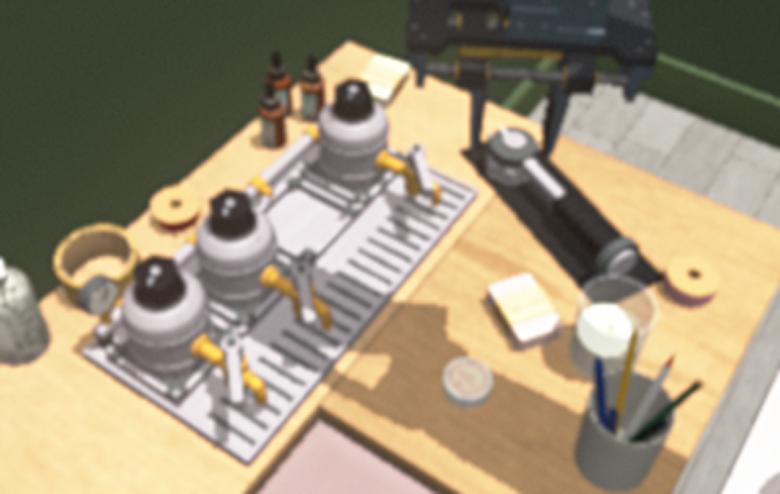

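```bash
python3 meas.py; python3 -m pendant '[{"delta_pos":[0,0,0],"twist":[0,0,0],"grip":55},{"delta_pos":[0,0,0],"twist":[0,0,0],"grip":55},{"delta_pos":[0,0,0],"twist":[0,0,0],"grip":55},{"delta_pos":[0,0,0],"twist":[0,0,0],"grip":55},{"delta_pos":[0,0,0],"twist":[0,0,0],"grip":55}]'; python3 wr2.py 2>/dev/null|grep -v '\[('
```

```text
top lid 1 262 [678.6330352  227.07393838] 54.21518775531186 54.03744094815162
top lid 2 257 [679.43945322 119.7167058 ] 52.29254002811237 52.91274659880159
top lid 4 257 [681.53452015 -95.70889649] 50.58477648504963 49.64629864511144
scene lid 1 205 [674.87647317 228.36218488] 56.10199130744236 55.22476344020666
scene lid 2 173 [675.04553391 121.19406935] 49.93879723320423 51.513583484082645
scene lid 4 125 [677.20404733 -94.04260698] 52.03678881943463 52.19522487235243
time_s: 51.55
ee_pos: [423.2, 33.8, 298.1]
ee_rot: [-90.0, -0.0, -60.7]
force: [0.7, 0.9, 0.3]
gripper_width: 50.1
drum [ 531.22113878 -218.95698474] (528.98828125, -219.19984436035156) 28.694988250732422 53.52126146788102
grip mean [ 402.79536185 -156.89183215] yaw drum-grip -26.2779509663276 grip line -25.62167389661687 z 44.74145114206816
knob [ 348.39336489 -129.28823561] grip pt pred [ 400.9759784  -155.46719717]
```

```bash
python3 -c "
from workcell import job
print(job.job_done())"
```

```text
the job is handed in; nothing more can be done
None
```

I tightened the lids of the three kegs present (1, 2 and 4; bay 3 is empty) with the click wrench, then set all three taps half open and put the wrench back on its mat. I handed the job in at about 52 s; it reports no verdict.

- **Lids:** the wrench tripped on every lid, with a measured handle swing of about 0.17 rad on lid 4, 0.16 on lid 2 and 0.13 on lid 1. On lid 1 I stopped just short of the 0.15 "clear click", because the last joint was near its limit. It had turned about 0.77 rad from a loose start of at least 0.3, so I put it near 1.07 or more, above the required 0.92.
- **Taps:** in the last pictures, the levers of kegs 1, 2 and 4 point about 45° open, within about 4° on most readings. A straight-line fit to lever 1 gave 91–95° instead of about 135°. I put that down to other parts falling inside its mask, because its median direction and the pictures agree with half open.
- **Wrench:** it lies level, socket down, with socket and grip about 11 mm off the mat's centre line. It is about 15 mm from where I set it down, so it was either knocked or slipped as I let go, but it is still well inside the limits.
- **Other goods:** the soap bars and the tin look unmoved in the pictures. I did not measure their positions at the end.

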